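# Purge the burner lamps

## Task

Purge the burner lamps, in this order: screw the blue cap of the vent pot fully shut; lay every burner lying on the bench into a lane of its own on the sloped rack, its ends down in the notches of both rails; slide the flow grip level with the yellow marker tab; unscrew the red cap of the gas bottle all the way to its stop, then screw it fully shut again; and last unscrew the blue cap all the way to its stop. At the end the burners must still lie in their lanes and the grip at the marker; leave the reflector, the pliers and the black bin where they are.

Things in the scene. Friction and masses are not known exactly. Their poses are not given: they have to be found in the camera images.
- burner0: A double-ended burner lamp (some of the four may be absent): clear round tube 14 mm in diameter and 60 mm long between two white ceramic end blocks 18 x 18 mm and 16 mm long, 90 mm over all, 35 g. It starts lying on the bench. Origin at its centre (9 mm above what it lies on), x along its length; both ends are alike. Grip it across the tube, in the middle.
- burner1: A double-ended burner lamp (some of the four may be absent): clear round tube 14 mm in diameter and 60 mm long between two white ceramic end blocks 18 x 18 mm and 16 mm long, 90 mm over all, 35 g. It starts lying on the bench. Origin at its centre (9 mm above what it lies on), x along its length; both ends are alike. Grip it across the tube, in the middle.
- burner2: A double-ended burner lamp (some of the four may be absent): clear round tube 14 mm in diameter and 60 mm long between two white ceramic end blocks 18 x 18 mm and 16 mm long, 90 mm over all, 35 g. It starts lying on the bench. Origin at its centre (9 mm above what it lies on), x along its length; both ends are alike. Grip it across the tube, in the middle.
- burner3: A double-ended burner lamp (some of the four may be absent): clear round tube 14 mm in diameter and 60 mm long between two white ceramic end blocks 18 x 18 mm and 16 mm long, 90 mm over all, 35 g. It starts lying on the bench. Origin at its centre (9 mm above what it lies on), x along its length; both ends are alike. Grip it across the tube, in the middle.
- lane0 (a point): First of four lanes, 60 mm apart, of the fixed sloped rack: where a burner's centre is when it rests in the lane, about 74 mm above the bench. x runs up the slope along the lane (away from the robot, rising 15.5 degrees), y across the rack, z square to the slope. The end blocks lie in notches (24 mm wide, 14 mm deep) of two black rails. Other lanes the same; yellow stripe on the bed in each.
- lane1 (a point): Lane of the rack, like lane0. The two rails, each 14 mm wide, are centred 36 mm up and down the lane from this point; end stops 104 mm apart close the lane's ends and stand 12 mm above the rails; between the rails there is room for fingers down to 29 mm below this point.
- lane2 (a point): Lane of the rack, like lane0. The two rails, each 14 mm wide, are centred 36 mm up and down the lane from this point; end stops 104 mm apart close the lane's ends and stand 12 mm above the rails; between the rails there is room for fingers down to 29 mm below this point.
- lane3 (a point): Lane of the rack, like lane0. The two rails, each 14 mm wide, are centred 36 mm up and down the lane from this point; end stops 104 mm apart close the lane's ends and stand 12 mm above the rails; between the rails there is room for fingers down to 29 mm below this point.
- vent_cap (a joint): Turn of the blue screw cap of the vent pot (rad): 0 = fully shut (stop), 2.6 = fully open (stop); it grows counter-clockwise seen from above. It is captive, does not rise, and stays where it is left. A white bar on the cap's top points to the yellow tick on the pot's shoulder when shut, to the green tick when fully open.
- vent_cap_top (a point): Centre of the top of the blue cap, 106 mm above the bench; the cap is a ribbed cylinder 44 mm in diameter, 28 mm high, on a fixed aluminium pot 68 mm in diameter with a blue band. z is the turning axis.
- gas_cap (a joint): Turn of the red screw cap of the gas bottle (rad): 0 = fully shut (stop), 2.6 = fully open (stop); it grows counter-clockwise seen from above. Captive, does not rise, stays where it is left. A white bar on the cap's top points to the yellow tick on the bottle's shoulder when shut, to the green tick when fully open.
- gas_cap_top (a point): Centre of the top of the red cap, 126 mm above the bench; same cap, on a fixed white bottle 68 mm in diameter with a red band. z is the turning axis.
- flow (a joint): Position of the flow slider's grip along its track (m), 0 to 0.12; grows along +y of the track body.
- flow_top (a point): Centre of the top of the flow slider's black grip (28 mm across the track, 20 mm along it, 40 mm high; top 54 mm above the bench). Needs about 2 N to slide and stays where it is left.
- flow_base: Fixed aluminium track of the flow slider, 40 x 170 x 14 mm on the bench; y runs along the track, origin under its middle.
- flow_mark: Fixed yellow marker tab (24 x 6 x 18 mm, thin along the track) on the bench just beyond the track's far side, axes parallel to the track; the grip is at the mark when it is level with this tab along the track (same y in the tab's frame). Origin under its middle.
- reflector: Bystander: aluminium lamp reflector standing neck up, 84 mm in diameter, 95 mm high. Origin under its middle.
- parts_bin: Bystander: small open black bin, 85 x 85 x 45 mm. Origin under its middle.
- pliers: Bystander: pliers lying flat, about 150 mm long, 11 mm high, with one blue and one green handle. Origin at the pivot, on the bench.

How it is judged (in metres and radians):
On the way, in this order (a step that is already met when the one before it is completed fails the run):
1. the blue vent cap is fully shut (value of joint vent_cap below 0.15 rad), for 0.2 s.
2. every burner lies in a lane of its own on the sloped rack, released (((distance between burner0 and lane0 below 0.013 m and angle between the x axis of burner0 and the x axis of lane0, either way round below 0.16 rad) or (distance between burner0 and lane1 below 0.013 m and angle between the x axis of burner0 and the x axis of lane1, either way round below 0.16 rad) or (distance between burner0 and lane2 below 0.013 m and angle between the x axis of burner0 and the x axis of lane2, either way round below 0.16 rad) or (distance between burner0 and lane3 below 0.013 m and angle between the x axis of burner0 and the x axis of lane3, either way round below 0.16 rad)) and ((distance between burner1 and lane0 below 0.013 m and angle between the x axis of burner1 and the x axis of lane0, either way round below 0.16 rad) or (distance between burner1 and lane1 below 0.013 m and angle between the x axis of burner1 and the x axis of lane1, either way round below 0.16 rad) or (distance between burner1 and lane2 below 0.013 m and angle between the x axis of burner1 and the x axis of lane2, either way round below 0.16 rad) or (distance between burner1 and lane3 below 0.013 m and angle between the x axis of burner1 and the x axis of lane3, either way round below 0.16 rad)) and ((distance between burner2 and lane0 below 0.013 m and angle between the x axis of burner2 and the x axis of lane0, either way round below 0.16 rad) or (distance between burner2 and lane1 below 0.013 m and angle between the x axis of burner2 and the x axis of lane1, either way round below 0.16 rad) or (distance between burner2 and lane2 below 0.013 m and angle between the x axis of burner2 and the x axis of lane2, either way round below 0.16 rad) or (distance between burner2 and lane3 below 0.013 m and angle between the x axis of burner2 and the x axis of lane3, either way round below 0.16 rad)) and ((distance between burner3 and lane0 below 0.013 m and angle between the x axis of burner3 and the x axis of lane0, either way round below 0.16 rad) or (distance between burner3 and lane1 below 0.013 m and angle between the x axis of burner3 and the x axis of lane1, either way round below 0.16 rad) or (distance between burner3 and lane2 below 0.013 m and angle between the x axis of burner3 and the x axis of lane2, either way round below 0.16 rad) or (distance between burner3 and lane3 below 0.013 m and angle between the x axis of burner3 and the x axis of lane3, either way round below 0.16 rad)) and linear speed of each of burner0, burner1, burner2, burner3 below 0.02 m/s and contact force between each of burner0, burner1, burner2, burner3 and the fingers below 0.2 N), for 0.2 s.
3. the flow grip is at the yellow marker (y of flow_top in the frame of flow_mark between -0.006 and 0.006 m), for 0.2 s.
4. the red gas cap is unscrewed to its stop, with the vent shut and the flow at the marker (all of step 3 and value of joint gas_cap above 2.45 rad and value of joint vent_cap below 0.15 rad), for 0.2 s.
5. the red gas cap is fully shut again (value of joint gas_cap below 0.15 rad), for 0.2 s.
6. the blue vent cap is unscrewed to its stop, with the gas shut (value of joint vent_cap above 2.45 rad and value of joint gas_cap below 0.15 rad), for 0.2 s.
At the end, for the whole second after the job is handed in: Red cap shut (under 0.15 rad from its stop), blue cap open (over 2.45 of 2.6 rad), the flow grip within 6 mm of the marker along the track, every burner at rest in a lane (centre within 13 mm of the lane's point, turned less than 0.16 rad from the lane), released (all of step 2 and all of step 3 and all of step 6); the robot touches nothing.
It fails at once if the reflector is pushed more than 30 mm (distance of reflector from where it was at the start of the episode above 0.03 m).
It fails at once if the black bin is pushed more than 30 mm (distance of parts_bin from where it was at the start of the episode above 0.03 m).
It fails at once if the pliers is pushed more than 30 mm (distance of pliers from where it was at the start of the episode above 0.03 m).
It fails at once if the reflector is knocked over (angle between reflector's own z axis and vertical above 0.6 rad).
Of burner0, burner1, burner2, burner3 only 2 to 4 are there at a start; the rules pass over those that are not, and their reading is None.
At some moment in a run one of burner0, burner1, burner2, burner3 may be knocked a few centimetres aside while the robot is not near it.
Once in a run the grip may slacken for a moment while it holds something.
It also fails if it takes over 210 s, if anything falls off the work surface, if the arm or the gripper's body presses on something with over 40 N, if the wrist force passes 120 N, or if a joint passes its speed limit or range.

## Robot

A 6-joint arm with a two-finger parallel gripper is mounted at the origin on the work surface. World frame = base frame: x ahead of the robot, y to its left, z up, the work surface at z = 0. Lengths are in m, angles in degrees, forces in N, time in s.
With the tool pointing down it reaches from about 0.325 to 0.775 m from the base axis. Payload 5.5 kg.
Tool frame: the origin (TCP) lies between the finger pads; the fingertips stand 19 mm ahead of it and the grasp point (between the pads) is the TCP (arm.tip_extent is the distance from the TCP to the fingertips, in m); z points along the fingers, y is the direction in which the jaws open and shut (so a half turn about z gives the same grasp; the last joint's range is limited). The gripper opens to 85 mm and grips with 20 to 120 N. Pads are 22 mm wide; open, the fingers measure 114 mm over their backs; the gripper's body (76 mm by 85 mm) begins 54 mm behind the grasp point. The pads swing forward as they close: fully open they stand 13 mm farther back than shut.
Start: joints at [72.897, 5.22, 70.514, -0, 104.267, -3.249], TCP at [0.144, 0.583, 0.223] pointing down, gripper open.
Joint ranges: [-164.24, 164.24], [-49.07, 125.15], [9.68, 141.18], [-86.29, 266.29], [3.28, 154.24], [-151.56, 151.56]. Speed limits (degrees/s): [147.25, 147.25, 172.46, 180, 180, 180].

## Interface

Orientations are given as a 3x3 rotation matrix whose columns are the frame's x, y, z axes.
In Python, from workcell import arm, optics, nets gives the robot as it stands.
- The arm moves only by the tool arm_command, never from a script. Its arguments are lists of equal length, an entry for each row: "slide": the shift along the tool's x, y, z in units of 50 mm (1.0 is 50 mm), a list of three; "turn": the turn about the tool's z in units of 6 degrees (1.0 is 6 degrees). A call has 1 to 5 rows; each row is the pose to reach, as a shift and turn from the pose commanded when the call began, along the tool's axes at that moment; what a row does not reach only later rows make up. A row lasts 1/8 s, in which the tool goes at most 62.5 mm and 10.7 degrees, less where a joint would pass 70% of its speed; a pose out of reach is approached as far as the arm can. A call with a gripper value outside its range is refused whole. "gripper" is the opening, from 0 (shut) to 1 (fully open), set as the call begins (left out, the last holds). The fingers move at their own pace and stop on an object; "grip_force" is the grip in N (left out, the last holds). Time passes only in rows, so rows that repeat a pose let the fingers close. It gives the time, the measured TCP pose, the force and the opening at its end, in the units of the state.
- arm.get_state(): the state, without advancing time (a new reading comes with each control period).
- optics.grab_frame(name): name is "scene" or "top" or "wrist"; returns a dict with "img" (400x640x3 uint8, blue, green, red), "vfov" (degrees; the focal length in pixels is half the picture's height over the tangent of half this angle, whatever the lens; pixels are square), "cx", "cy" (the principal point, pixels), "k1" (the pictures are not rectified: a ray, as slopes to the right and down, at radius r is drawn at 1 + k1 r^2 times it, then the intrinsics apply), "view" (4x4, takes a point from world to camera coordinates); the wrist camera has in their place "T_tool_cam" (4x4, takes a point from camera to tool coordinates, whose origin is the TCP and whose axes are the flange's). Camera axes: x right, y down, z forward; pixel columns grow to the right and rows downward; lengths in m; the calibration is good to about 2 mm. A picture is of the moment at which its call begins: read the wrist's pose just before it. There is no depth.
- arm.close_job(): hands the job in, once; it reports no verdict.
Trained networks look in the newest picture that a camera, given by its name, has taken for a name from the list of things; names that differ only in an ending like _2 or _b are one class to them, and where a whole thing is asked for, a point or a joint stands for the part that bears it (a point fixed in the world has none). Each returns a list of dicts, best first, with "confidence" (0 to 1); they miss things now and then, are a little off and sometimes report something else, mostly with a low value. They report only what shows in the picture. A call takes as long as a camera call.
- nets.silhouettes(camera, query): "region" (400x640 bool, what is visible of it) and "xy" ([column, row] in pixels, amid what is visible of it).
The state is a dict: "time": time; "joint_positions": joint angles; "joint_vel": joint speeds; "joint_torque": joint torques, N m; "eef_pos": TCP position; "tool_rot": TCP orientation; "contact_force": force on the tool from outside, world axes, zero at the start; "torque": the same for the moment, N m; "width": finger opening in m.
Only numpy, scipy, OpenCV 4.12 (cv2) and the standard library are available. Lean on these libraries where they do the work, as an engineer would, in place of code of your own. Each camera call takes 0.05 s, during which the arm holds its last target.

## Working session

There is one attempt and no reset: what is moved stays moved. The work goes in short steps, Python scripts to look and compute and a tool call to move; the robot and the scene stay as the last step left them, time stands still between calls to the robot, and variables do not carry over. Pictures are saved under pics/ and viewed, and the job is handed in when it is done.

Besides the shell and the picture viewer there is one more tool, called after ">>>" in YAML: its name, and indented under it one key for each argument. arm_command: Moves the arm, as the interface text tells. Its arguments: {"type":"object","properties":{"slide":{"type":"array"},"turn":{"type":"array"},"gripper":{"type":"number"},"grip_force":{"type":"number"}},"required":["slide","turn"]}

```bash
ls; mkdir -p pics
python3 - <<'E'
from workcell import arm, optics, nets
import cv2,numpy as np
s=arm.get_state();print(s)
for n in ["scene","top","wrist"]:
    f=optics.grab_frame(n);cv2.imwrite(f"pics/{n}0.png",f["img"])
    print(n,{k:v for k,v in f.items() if k!="img"})
print(arm.tip_extent)
E
```

```text
pics
{'time': 0.0, 'joint_positions': array([ 7.28987647e+01,  5.26303480e+00,  7.05835957e+01,  1.18925244e-03,
        1.04266865e+02, -3.25071299e+00]), 'joint_vel': array([-0.02171997,  0.01306656, -0.02928075,  0.03274548,  0.01886686,
       -0.01351921]), 'joint_torque': array([-1.11665002e-03, -4.58720040e+01, -4.18033290e+01, -1.88495101e-04,
        1.12380245e-02, -1.86984994e-05]), 'eef_pos': array([0.14355893, 0.58225596, 0.22213474]), 'tool_rot': array([[-9.70924748e-01,  2.39384150e-01, -6.01722446e-04],
       [ 2.39384869e-01,  9.70922923e-01, -1.88737104e-03],
       [ 1.32419405e-04, -1.97653850e-03, -9.99998038e-01]]), 'contact_force': array([ 0.34662425, -0.27557642, -0.31166709]), 'torque': array([-0.03974289,  0.06012039,  0.00731339]), 'width': 0.08550285257878788}
scene {'vfov': 52.21983521280569, 'cx': 312.7707633498305, 'cy': 188.18618112960203, 'k1': -0.08080314599743471, 'view': array([[-0.83492809,  0.55027874,  0.00940149,  0.49767098],
       [ 0.45419575,  0.69858908, -0.55288292, -0.22166204],
       [-0.31080749, -0.45734736, -0.83320591,  1.4657986
[... 210 characters left out ...]
0.9992434 ,  0.0327831 , -0.02740706],
       [-0.99915062, -0.02206563, -0.03480139,  0.58633039],
       [ 0.03549844, -0.03202701, -0.99885641,  1.04262944],
       [ 0.        ,  0.        ,  0.        ,  1.        ]])}
wrist {'vfov': 65.00067634836937, 'cx': 317.1754825676271, 'cy': 203.29227190571694, 'k1': -0.0016204065577860075, 'T_tool_cam': array([[ 1.06794652e-04, -9.59426368e-01, -2.81959274e-01,
         7.17002844e-02],
       [ 9.99999993e-01,  8.94308448e-05,  7.44516760e-05,
        -4.45320294e-04],
       [-4.62150451e-05, -2.81959280e-01,  9.59426371e-01,
        -1.49286619e-01],
       [ 0.00000000e+00,  0.00000000e+00,  0.00000000e+00,
         1.00000000e+00]])}
0.019
```

View pics/top0.png

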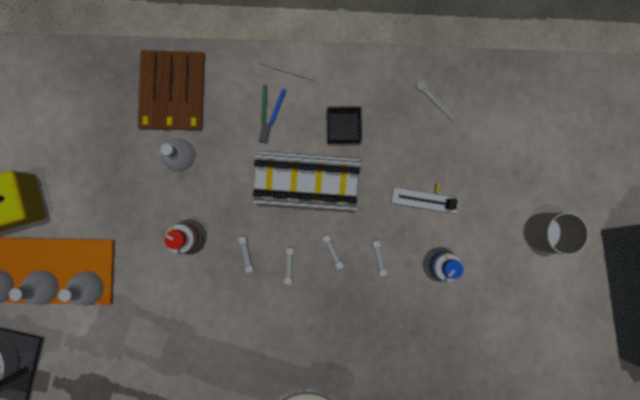

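View pics/scene0.png

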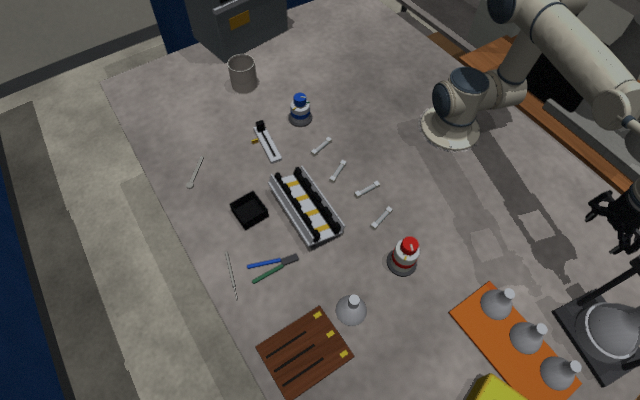

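View pics/wrist0.png

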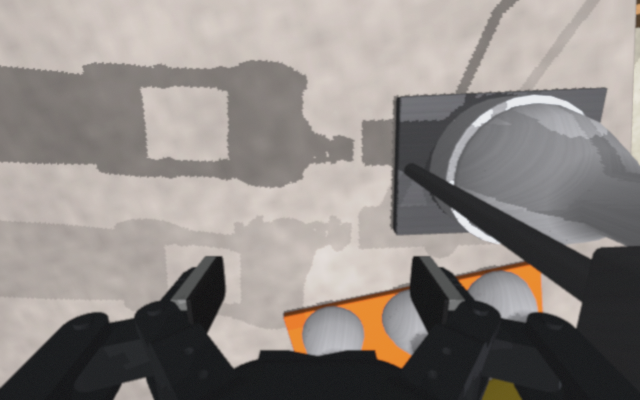

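```bash
cat > h.py <<'E'
from workcell import arm, optics, nets
import cv2,numpy as np
np.set_printoptions(precision=4,suppress=True)
def cam(n):
    s=arm.get_state(); f=optics.grab_frame(n)
    f['name']=n
    if n=='wrist':
        T=np.eye(4);T[:3,:3]=s['tool_rot'];T[:3,3]=s['eef_pos']
        f['M']=T@f['T_tool_cam']
    else: f['M']=np.linalg.inv(f['view'])
    f['f']=200/np.tan(np.radians(f['vfov']/2))
    return f
def ray(f,p):
    xd=(np.array(p,float)-[f['cx'],f['cy']])/f['f']; x=xd.copy()
    for _ in range(20): x=xd/(1+f['k1']*(x@x))
    d=f['M'][:3,:3]@np.array([x[0],x[1],1]); return f['M'][:3,3],d
def plane(f,p,z):
    o,d=ray(f,p); return o+d*(z-o[2])/d[2]
def tri(*fps):
    A=np.zeros((3,3));b=np.zeros(3);R=[]
    for f,p in fps:
        o,d=ray(f,p);d=d/np.linalg.norm(d);P=np.eye(3)-np.outer(d,d);A+=P;b+=P@o;R.append((o,P))
    X=np.linalg.solve(A,b); return X,[np.linalg.norm(P@(X-o)) for o,P in R]
def proj(f,X):
    c=np.linalg.inv(f['M'])@np.append(X,1);x=c[:2]/c[2];x=x*(1+f['k1']*(x@x));return x*f['f']+[f['cx'],f['cy']]
def save(f,name,pts=(),crop=None,scale=1):
    im=f['img'].copy()
    for p in pts: cv2.drawMarker(im,tuple(int(round(v)) for v in p),(255,0,255),0,8,1)
    if crop: x0,y0,x1,y1=crop; im=im[y0:y1,x0:x1]
    im=cv2.resize(im,None,fx=scale,fy=scale,interpolation=cv2.INTER_CUBIC);cv2.imwrite(f'pics/{name}.png',im)
def st():
    s=arm.get_state();R=s['tool_rot']
    print('t',s['time'],'p',s['eef_pos'],'yawx',np.degrees(np.arctan2(R[1,0],R[0,0])),'q',s['joint_positions'],'F',s['contact_force'],'w',s['width']);return s
def go(xyz=None,yaw=None):
    """print slide/turn needed to reach xyz with tool x yaw (deg)"""
    s=arm.get_state();R=s['tool_rot']
    if xyz is not None: print('slide',R.T@(np.array(xyz)-s['eef_pos'])/.05)
    if yaw is not None:
        y0=np.degrees(np.arctan2(R[1,0],R[0,0])); d=-(yaw-y0); d=(d+180)%360-180
        print('turn',d/6,'alt',(d-180*np.sign(d))/6)
E
python3 - <<'E'
from h import *
T=cam('top');
D={}
for q in ['burner0','lane0','vent_cap','gas_cap','flow','flow_base','flow_mark','reflector','parts_bin','pliers']:
    for c in ['top']:
        r=nets.silhouettes(c,q)
        for d in r[:5]:
            ys,xs=np.nonzero(d['region']);print(c,q,round(d['confidence'],2),d['xy'],len(xs),plane(T,d['xy'],0.0)[:2])
S=cam('scene')
for q in ['burner0','vent_cap','gas_cap','flow','flow_mark','reflector']:
        r=nets.silhouettes('scene',q)
        for d in r[:5]:
            print('scene',q,round(d['confidence'],2),d['xy'],plane(S,d['xy'],0.0)[:2])
save(T,'t1',crop=(230,140,480,300),scale=3)
save(S,'s1',crop=(220,80,440,280),scale=3)
E
```

```text
top burner0 0.79 [245.3, 255.6] 187 [0.4444 0.1627]
top burner0 0.7 [288.6, 265.3] 217 [0.422  0.0532]
top burner0 0.55 [331.8, 253.5] 146 [ 0.4536 -0.0554]
top burner0 0.52 [376.7, 256.9] 234 [ 0.447  -0.1701]
top lane0 0.62 [307.6, 179.8] 5296 [0.6395 0.01  ]
top lane0 0.45 [344.5, 127.9] 1312 [ 0.7752 -0.0818]
top vent_cap 0.85 [452.7, 267.2] 344 [ 0.4239 -0.3666]
top vent_cap 0.64 [266.6, 116.7] 533 [0.7985 0.1182]
top vent_cap 0.5 [302.5, 181.4] 5332 [0.6351 0.0228]
top gas_cap 0.94 [174.6, 240.3] 370 [0.4793 0.3408]
top flow_base 0.76 [424.1, 203.9] 1075 [ 0.5846 -0.2903]
top flow_base 0.5 [332.8, 248.3] 193 [ 0.4668 -0.0577]
top flow_mark 0.25 [307.1, 179.6] 5397 [0.64   0.0112]
top flow_mark 0.18 [177.7, 239.6] 352 [0.4812 0.3331]
top parts_bin 0.95 [346.2, 125.7] 1327 [ 0.781 -0.086]
top parts_bin 0.32 [176.4, 237.9] 397 [0.4854 0.3365]
top pliers 0.87 [268.2, 114.6] 491 [0.8041 0.1142]
scene burner0 0.69 [316.5, 145.9] [ 0.4562 -0.1887]
scene burner0 0.62 [367.5, 189.6] [0.4189 0.0515]
scene burner0 0.61 [305.7, 207.4] [ 0.6218 -0.0011]
scene burner0 0.53 [379.8, 216.0] [0.4467 0.15  ]
scene burner0 0.46 [337.7, 169.5] [ 0.4532 -0.0662]
scene vent_cap 0.5 [297.9, 100.6] [ 0.3927 -0.4104]
scene gas_cap 0.58 [406.2, 245.0] [0.4425 0.271 ]
scene flow_mark 0.45 [350.5, 309.9] [0.6956 0.3366]
scene reflector 0.78 [352.2, 312.4] [0.6958 0.3447]
scene reflector 0.64 [298.1, 99.6] [ 0.3892 -0.4145]
```

View pics/t1.png

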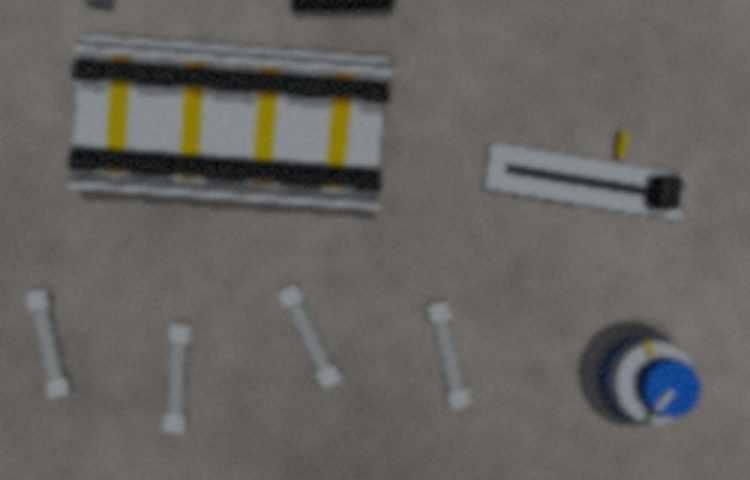

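View pics/s1.png

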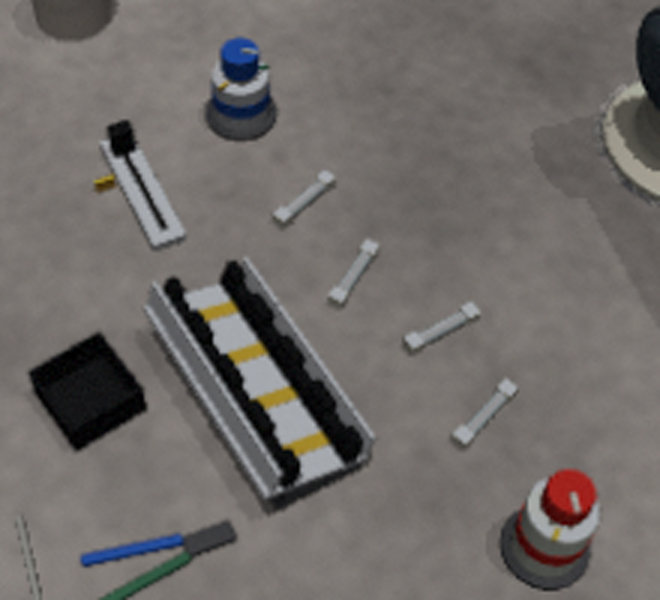

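Run:
```python
from h import *
T=cam('top');S=cam('scene')
def P(a,o): return np.array(a)/3+np.array(o)
X,e=tri((T,P((670,387),(230,140))),(S,P((241,51),(220,80))));print('vent',X,e)
print(plane(T,P((670,387),(230,140)),.106),plane(S,P((241,51),(220,80)),.106))
X,e=tri((T,(174.8,239)),(S,P((571,488),(220,80))));print('gas',X,e, plane(T,(174.8,239),.126))
for a in [((38,299),(57,388)),((179,332),(174,424)),((290,296),(329,377)),((441,311),(460,400))]:
    p=[plane(T,P(k,(230,140)),.014) for k in a];d=p[0]-p[1];print('burner',(p[0]+p[1])/2,np.linalg.norm(d),np.degrees(np.arctan2(d[1],d[0])))
print('flow', plane(T,P((665,189),(230,140)),.054),'mark',plane(T,P((622,143),(230,140)),.018))
for a in ((497,166),(680,196)): print('track',plane(T,P(a,(230,140)),.014))
st(); go([0.38,-.355,.25],0)
```

```text
vent [ 0.4316 -0.3302  0.1034] [np.float64(0.0006280035881873238), np.float64(0.0006280035881872637)]
[ 0.4323 -0.3296  0.106 ] [ 0.4325 -0.3274  0.106 ]
gas [0.4898 0.3033 0.1244] [np.float64(0.0008231120741018869), np.float64(0.0008231120741020424)] [0.4905 0.3023 0.126 ]
burner [0.4485 0.1596 0.014 ] 0.07531549476153118 13.513375864318622
burner [0.422  0.0522 0.014 ] 0.07622556055003352 -1.8086939499253578
burner [ 0.4583 -0.0578  0.014 ] 0.07490753428704933 26.933523301482094
burner [ 0.4445 -0.1764  0.014 ] 0.07597762829678512 13.110796559175823
flow [ 0.5865 -0.3428  0.054 ] mark [ 0.6259 -0.3185  0.018 ]
track [ 0.6042 -0.2133  0.014 ]
track [ 0.5823 -0.3701  0.014 ]
t 1.15 p [0.1437 0.5826 0.2233] yawx 166.14451823936562 q [ 72.8968   5.2198  70.5139  -0.0018 104.2666  -3.2481] F [0.3512 0.8343 0.2525] w 0.0856107732251833
slide [ -9.0791 -17.0737  -0.5341]
turn 27.690753039894275 alt -2.3092469601057246
```

>>> arm_command:
  slide:
    - [-6.3, -4.2, -0.3]
    - [-6.3, -4.2, -0.3]
    - [-6.3, -4.2, -0.3]
    - [-6.3, -4.2, -0.3]
    - [-6.3, -4.2, -0.3]
  turn: [0, 0, 0, 0, 0]
  gripper: 1

```text
time: 1.78
eef_pos: [0.3555, 0.3506, 0.236]
tool_rot: [[-0.971, 0.239, 0.001], [0.239, 0.971, 0.001], [-0.001, 0.001, -1.0]]
contact_force: [0.4, 0.5, 0.2]
width: 0.0852
```

Run:
```python
from h import *
st(); go([0.432,-.329,.25],127)
```

```text
t 1.775 p [0.3555 0.3506 0.236 ] yawx 166.16408640224265 q [ 40.6977 -10.169   84.178   -0.0022 105.9424 -35.467 ] F [0.4028 0.488  0.239 ] w 0.08521672124480259
slide [ -4.7365 -12.8306  -0.287 ]
turn 6.527347733707107 alt -23.472652266292894
```

>>> arm_command:
  slide:
    - [-4.7, -12.8, -0.3]
    - [-4.7, -12.8, -0.3]
    - [-4.7, -12.8, -0.3]
    - [-4.7, -12.8, -0.3]
    - [-4.7, -12.8, -0.3]
  turn: [0, 0, 0, 0, 0]

```text
time: 2.4
eef_pos: [0.3886, 0.0398, 0.2429]
tool_rot: [[-0.971, 0.239, 0.001], [0.239, 0.971, 0.0], [-0.001, 0.0, -1.0]]
contact_force: [1.3, -0.6, -0.4]
width: 0.0857
```

Run:
```python
from h import *
st(); go([0.432,-.329,.25],127)
```

```text
t 2.4 p [0.3886 0.0398 0.2429] yawx 166.17064836087164 q [  0.8511 -26.9551  96.7191  -0.001  110.1524 -75.32  ] F [ 1.324  -0.6489 -0.3793] w 0.0857107824080083
slide [-2.6058 -6.9541 -0.1411]
turn 6.528441393478606 alt -23.471558606521395
```

>>> arm_command:
  slide:
    - [-2.6, -7, -0.1]
    - [-2.6, -7, -0.1]
    - [-2.6, -7, -0.1]
    - [-2.6, -7, -0.1]
    - [-2.6, -7, -0.1]
  turn: [1.3, 2.6, 3.9, 5.2, 6.5]

```text
time: 3.02
eef_pos: [0.4241, -0.271, 0.2471]
tool_rot: [[-0.6, 0.8, 0.001], [0.8, 0.6, -0.0], [-0.001, 0.001, -1.0]]
contact_force: [0.8, 1.0, 0.6]
width: 0.0853
```

Run:
```python
from h import *
st(); go([0.432,-.329,.25],127)
```

```text
t 3.025 p [ 0.4241 -0.271   0.2471] yawx 126.86471194546858 q [-36.4641  -9.3593  82.3287   0.0157 106.97   -73.3242] F [0.7529 0.9575 0.6167] w 0.08529739913417865
slide [-1.0223 -0.5694 -0.0581]
turn -0.022548009088571536 alt 29.97745199091143
```

>>> arm_command:
  slide:
    - [-1.0, -0.6, 0]
    - [-1.0, -0.6, 0]
    - [-1.0, -0.6, 0]
  turn: [0, 0, 0]

```text
time: 3.4
eef_pos: [0.4305, -0.3266, 0.2466]
tool_rot: [[-0.604, 0.797, -0.0], [0.797, 0.604, 0.001], [0.001, 0.0, -1.0]]
contact_force: [0.6, 0.2, 0.4]
width: 0.0851
```

Run:
```python
from h import *
st(); W=cam('wrist')
c=proj(W,[.432,-.329,.106]);print(c)
save(W,'w1',[c])
r=nets.silhouettes('wrist','vent_cap')
for d in r: print(d['confidence'],d['xy'],d['region'].sum(),plane(W,d['xy'],.1))
```

```text
t 3.4 p [ 0.4305 -0.3266  0.2466] yawx 127.12215715042129 q [-40.8097  -3.6077  77.0576   0.0244 106.5929 -77.9249] F [0.6062 0.1838 0.3974] w 0.08506889147600359
[317.2469 192.4196]
0.94 [318.6, 191.2] 1772 [ 0.4332 -0.3285  0.1   ]
```

View pics/w1.png

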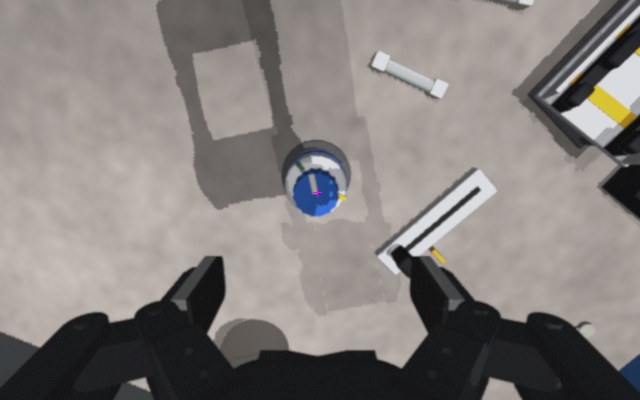

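Run:
```python
from h import *
W=cam('wrist');save(W,'w2',crop=(270,130,370,225),scale=6)
r=nets.silhouettes('wrist','vent_cap')
ys,xs=np.nonzero(r[0]['region']);(c,rad)=cv2.minEnclosingCircle(np.c_[xs,ys].astype(np.float32));print(c,rad,plane(W,c,.1))
go([0.4325,-.329,.102],127)
```

```text
(314.5583801269531, 191.98904418945312) 24.418411254882812 [ 0.4312 -0.3309  0.1   ]
slide [-0.07   -0.0156  2.9114]
turn 0.04105353663194933 alt -29.95894646336805
```

View pics/w2.png

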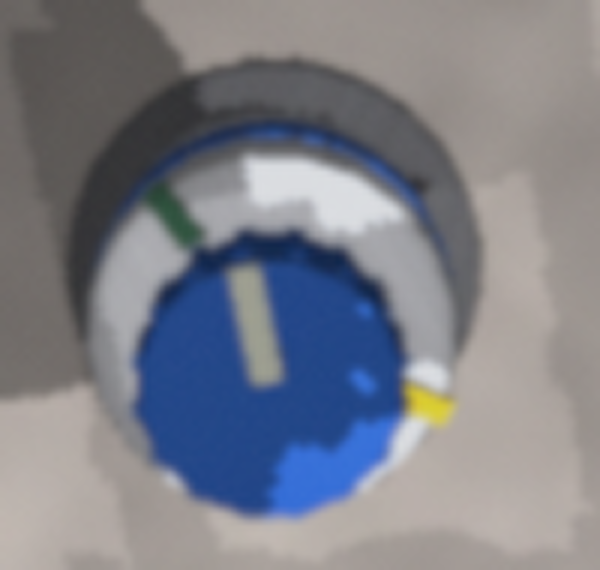

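>>> arm_command:
  slide:
    - [-0.06, -0.03, 1.2]
    - [-0.06, -0.03, 2.2]
    - [-0.06, -0.03, 2.7]
    - [-0.06, -0.03, 2.88]
    - [-0.06, -0.03, 2.88]
  turn: [0, 0, 0, 0, 0]

```text
time: 4.22
eef_pos: [0.4314, -0.3297, 0.1034]
tool_rot: [[-0.604, 0.797, 0.001], [0.797, 0.604, -0.0], [-0.001, 0.0, -1.0]]
contact_force: [-0.5, -0.2, 0.0]
width: 0.0857
```

>>> arm_command:
  slide:
    - [0, 0, 0]
    - [0, 0, 0]
    - [0, 0, 0]
    - [0, 0, 0]
    - [0, 0, 0]
  turn: [0, 0, 0, 0, 0]
  gripper: 0
  grip_force: 50

```text
time: 4.85
eef_pos: [0.4312, -0.3301, 0.1027]
tool_rot: [[-0.604, 0.797, -0.0], [0.797, 0.604, 0.0], [0.0, -0.0, -1.0]]
contact_force: [0.4, -0.3, 0.0]
width: -0.0
```

Run:
```python
from h import *
st(); W=cam('wrist');save(W,'w3')
S=cam('scene');save(S,'s3',crop=(220,40,400,200),scale=4)
```

```text
t 4.85 p [ 0.4312 -0.3301  0.1027] yawx 127.14140873437684 q [-41.0284  -3.0017  91.0553   0.0002  91.9487 -78.1698] F [ 0.4122 -0.2646  0.027 ] w -4.6503304743093524e-05
```

View pics/w3.png

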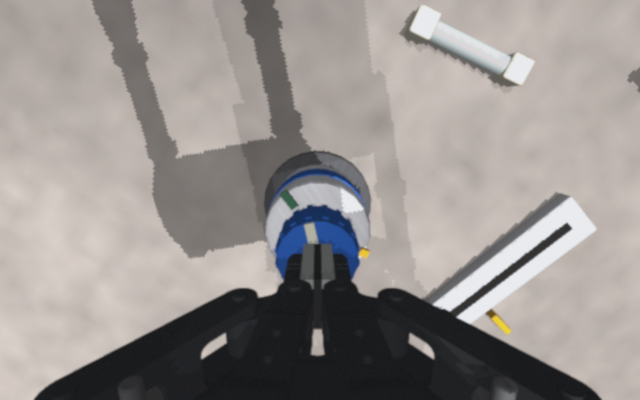

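View pics/s3.png

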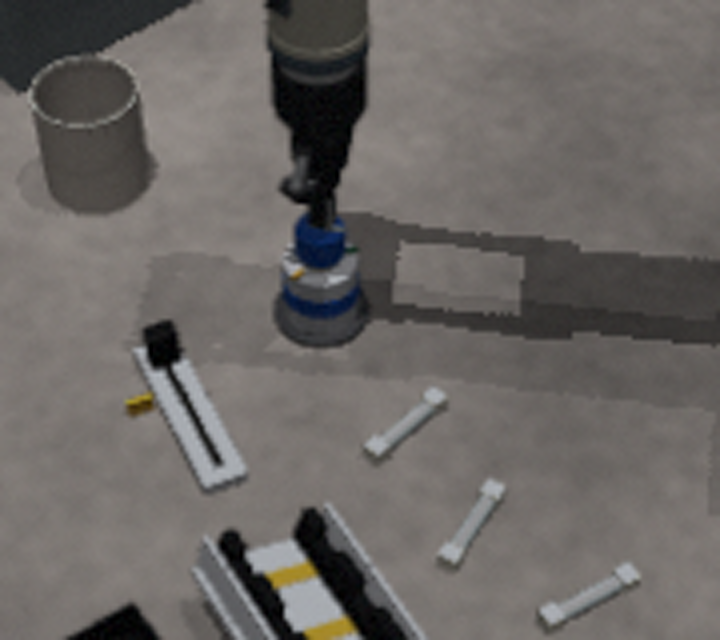

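Run:
```python
from h import *
s=st();W=cam('wrist');R=s['tool_rot'];p=s['eef_pos']
for k in (-.03,-.019,0,.019): print(k,proj(W,p+R[:,2]*k))
a=proj(W,[.431,-.330,.106]);print('captop',a, proj(W,[.431,-.330,.09]))
save(W,'w4',[a,proj(W,p+R[:,2]*.019)],crop=(240,130,400,290),scale=4)
```

```text
t 4.95 p [ 0.4311 -0.3301  0.1026] yawx 127.14257582763926 q [-41.0286  -2.997   91.0601   0.0021  91.9478 -78.1711] F [-0.1891 -0.4156  0.0389] w 3.0791341311145014e-05
-0.03 [318.0922 284.6373]
-0.019 [318.0177 272.0182]
0 [317.9116 254.0605]
0.019 [317.8268 239.7072]
captop [317.8032 256.7095] [317.7389 243.9718]
```

View pics/w4.png

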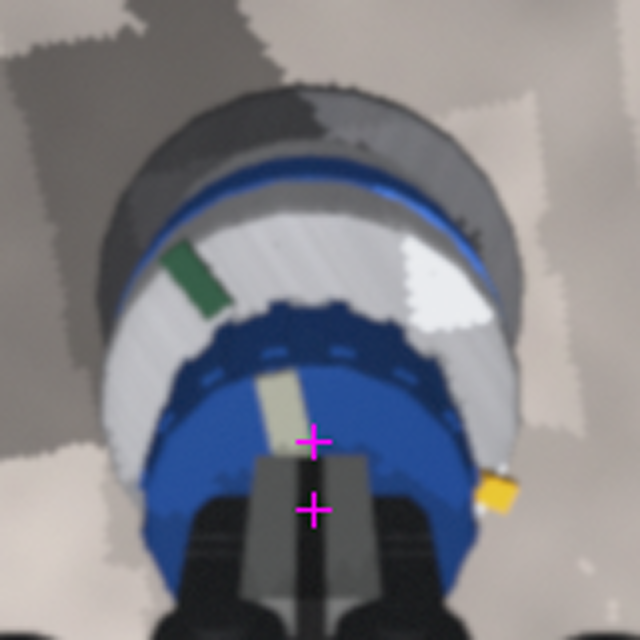

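Run:
```python
from h import *
s=st();W=cam('wrist');R=s['tool_rot'];p=s['eef_pos']
for k in (-.03,-.019,-.01,0,.01,.019): print(k,proj(W,p+R[:,2]*k+R[:,0]*.011))
# both views of the cap top
T=cam('top');save(T,'t4',crop=(400,200,520,320),scale=5)
```

```text
t 5.0 p [ 0.4311 -0.3301  0.1026] yawx 127.14215042162463 q [-41.0268  -2.9987  91.0602   0.0005  91.946  -78.169 ] F [0.4672 0.8154 0.0259] w -0.0005593098762799586
-0.03 [318.1167 261.3596]
-0.019 [318.0387 250.1933]
-0.01 [317.983  242.2204]
0 [317.9282 234.3692]
0.01 [317.8796 227.4048]
0.019 [317.8402 221.777 ]
```

View pics/t4.png

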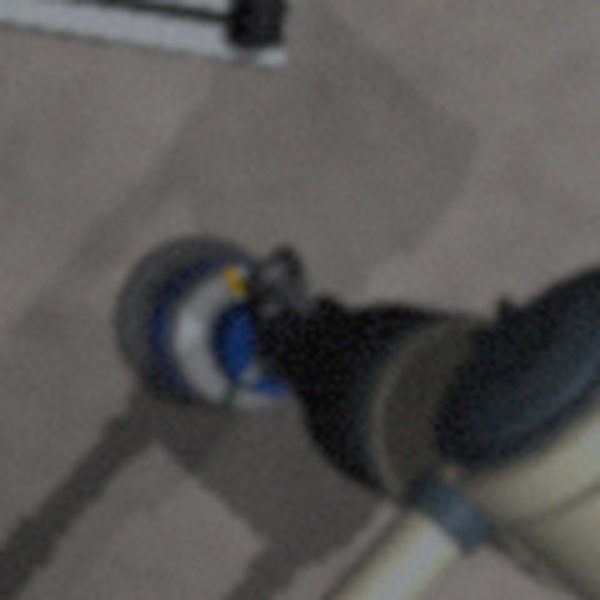

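>>> arm_command:
  slide:
    - [0, 0, -0.8]
    - [0, 0, -0.8]
    - [0, 0, -0.8]
  turn: [0, 0, 0]

```text
time: 5.48
eef_pos: [0.4312, -0.3301, 0.1424]
tool_rot: [[-0.604, 0.797, 0.0], [0.797, 0.604, -0.0], [-0.0, 0.0, -1.0]]
contact_force: [-0.4, -0.2, -0.4]
width: -0.0001
```

Run:
```python
from h import *
s=st();W=cam('wrist');R=s['tool_rot'];p=s['eef_pos']
print([proj(W,p+R[:,2]*k+R[:,0]*.011) for k in (-.02,0,.019)])
save(W,'w5',[proj(W,p+R[:,2]*k+R[:,0]*.011) for k in (-.02,0,.019)])
S=cam('scene');pp=[proj(S,p+R[:,2]*k) for k in (0,.019)];print(pp);save(S,'s5',pp,crop=(250,40,370,140),scale=6)
```

```text
t 5.475 p [ 0.4312 -0.3301  0.1424] yawx 127.14851243106216 q [-41.0226  -3.6394  87.6331   0.0001  96.0015 -78.1711] F [-0.4102 -0.2139 -0.4461] w -8.4900534197924e-05
[array([318.0455, 251.14  ]), array([317.9283, 234.3697]), array([317.8404, 221.7775])]
[array([300.0808,  88.4243]), array([300.1682,  92.6209])]
```

View pics/w5.png

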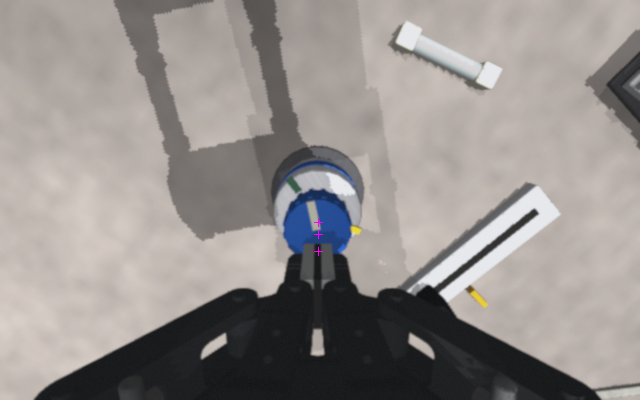

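View pics/s5.png

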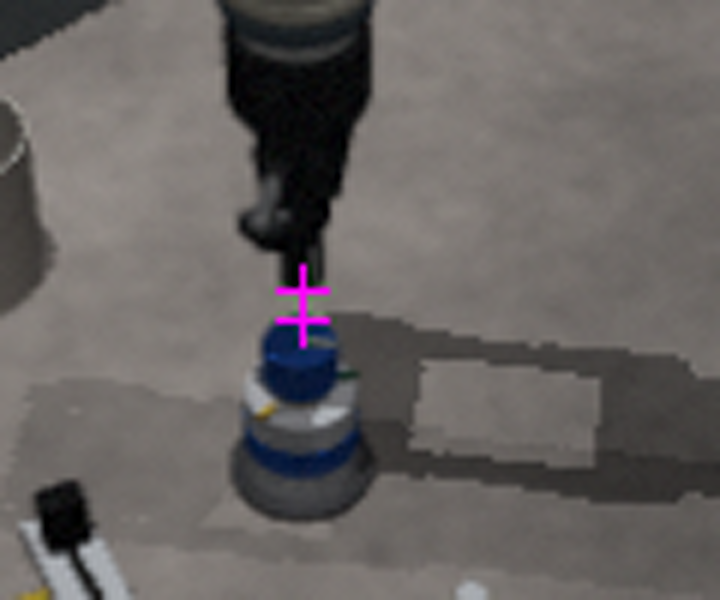

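>>> arm_command:
  slide:
    - [0, 0, 0]
    - [0, 0, 0]
    - [0, 0, 0]
    - [0, 0, 0]
    - [0, 0, 0]
  turn: [0, 0, 0, 0, 0]
  gripper: 0.8

```text
time: 6.2
eef_pos: [0.4312, -0.3301, 0.1427]
tool_rot: [[-0.604, 0.797, 0.0], [0.797, 0.604, -0.0], [-0.0, 0.0, -1.0]]
contact_force: [-0.5, -0.3, -0.6]
width: 0.0684
```

Run:
```python
from h import *
s=st();W=cam('wrist');R=s['tool_rot'];p=s['eef_pos']
save(W,'w6',[proj(W,p+R[:,2]*k+R[:,1]*y+R[:,0]*.011) for k in (-.02,-.01,0) for y in (-.034,.034)])
S=cam('scene');save(S,'s6',[proj(S,p+R[:,2]*k+R[:,1]*y) for k in (-.02,0) for y in (-.034,.034)],crop=(250,40,370,140),scale=6)
```

```text
t 6.2 p [ 0.4312 -0.3301  0.1427] yawx 127.14821478707285 q [-41.0225  -3.6379  87.6004  -0.0008  96.0333 -78.1708] F [-0.5046 -0.3015 -0.639 ] w 0.0684023723508976
```

View pics/w6.png

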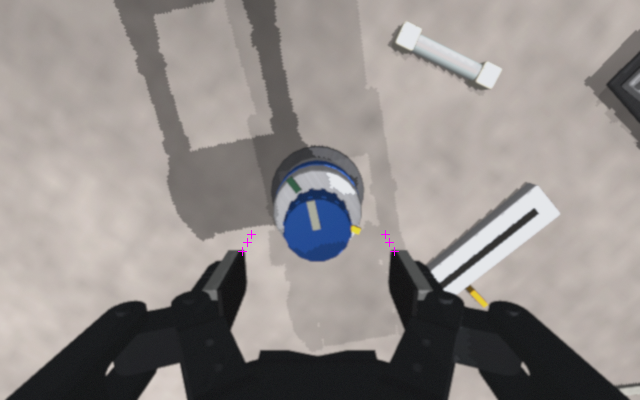

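View pics/s6.png

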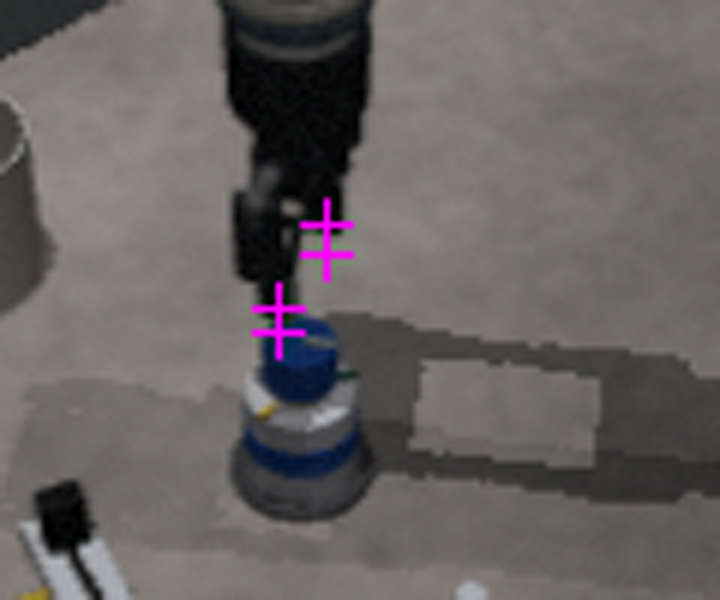

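>>> arm_command:
  slide:
    - [0, 0, 0.6]
    - [0, 0, 1.1]
    - [0, 0, 1.25]
    - [0, 0, 1.35]
    - [0, 0, 1.35]
  turn: [0, 0, 0, 0, 0]

```text
time: 6.92
eef_pos: [0.4314, -0.3303, 0.0759]
tool_rot: [[-0.604, 0.797, 0.001], [0.797, 0.604, -0.001], [-0.001, 0.0, -1.0]]
contact_force: [-1.0, 0.1, 0.2]
width: 0.0685
```

>>> arm_command:
  slide:
    - [0, 0, 0]
    - [0, 0, 0]
    - [0, 0, 0]
    - [0, 0, 0]
  turn: [0, 0, 0, 0]
  gripper: 0

```text
time: 7.42
eef_pos: [0.4314, -0.3306, 0.0766]
tool_rot: [[-0.604, 0.797, 0.001], [0.797, 0.604, -0.002], [-0.002, -0.0, -1.0]]
contact_force: [-2.0, 0.8, 6.5]
width: 0.0424
```

Run:
```python
from h import *
s=st();W=cam('wrist');save(W,'w7')
S=cam('scene');save(S,'s7',crop=(250,40,370,140),scale=6)
```

```text
t 7.425 p [ 0.4314 -0.3306  0.0766] yawx 127.13717019051546 q [-41.034   -2.369   93.1125  -0.0257  89.1489 -78.1708] F [-1.9667  0.8089  6.4853] w 0.04240455529975276
```

View pics/w7.png

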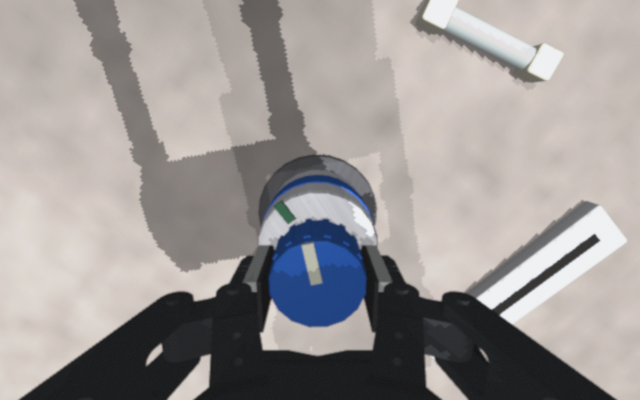

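View pics/s7.png

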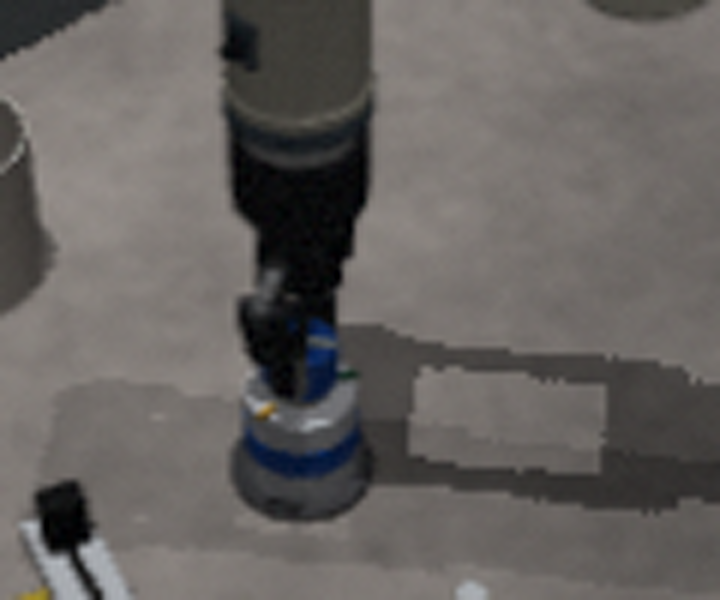

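>>> arm_command:
  slide:
    - [0, 0, -0.02]
    - [0, 0, -0.02]
    - [0, 0, -0.02]
    - [0, 0, -0.02]
    - [0, 0, -0.02]
  turn: [1.6, 3.2, 4.8, 6.4, 8]

```text
time: 8.15
eef_pos: [0.4327, -0.3302, 0.0767]
tool_rot: [[0.193, 0.981, 0.004], [0.981, -0.193, -0.001], [-0.0, 0.004, -1.0]]
contact_force: [5.0, -1.1, -0.6]
width: 0.0422
```

>>> arm_command:
  slide:
    - [0, 0, 0]
    - [0, 0, 0]
    - [0, 0, 0]
    - [0, 0, 0]
    - [0, 0, 0]
  turn: [1.6, 3.2, 4.8, 6.4, 8]

```text
time: 8.78
eef_pos: [0.4339, -0.331, 0.0767]
tool_rot: [[0.858, 0.513, 0.006], [0.513, -0.858, -0.003], [0.004, 0.006, -1.0]]
contact_force: [10.5, -4.6, -3.3]
width: 0.0422
```

Run:
```python
from h import *
s=st();print(s['torque']);W=cam('wrist');save(W,'w8')
```

```text
t 8.775 p [ 0.4339 -0.331   0.0767] yawx 30.875989607716946 q [-40.984   -2.3002  93.0373   0.1178  88.8769  18.1388] F [10.4557 -4.5845 -3.3151] w 0.042227149999868575
[-0.724  -1.5757  0.0892]
```

View pics/w8.png

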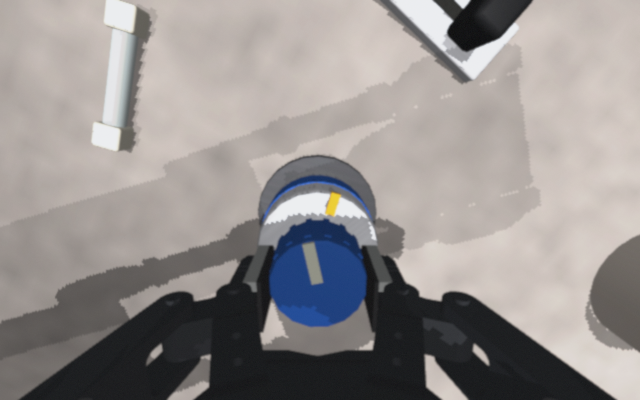

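>>> arm_command:
  slide:
    - [0.03, 0.02, 0]
    - [0.03, 0.02, 0]
    - [0.03, 0.02, 0]
    - [0.03, 0.02, 0]
    - [0.03, 0.02, 0]
  turn: [1.5, 3, 4, 5, 5.5]

```text
time: 9.45
eef_pos: [0.4361, -0.332, 0.0768]
tool_rot: [[0.999, -0.033, 0.008], [-0.033, -0.999, -0.005], [0.008, 0.005, -1.0]]
contact_force: [17.0, -8.7, -8.6]
width: 0.0425
```

Run:
```python
from h import *
s=st();print(s['torque']);W=cam('wrist');save(W,'w9',crop=(230,130,400,340),scale=3)
```

```text
t 9.45 p [ 0.4361 -0.332   0.0768] yawx -1.890897079622211 q [-40.8882  -2.0566  92.795    0.0738  88.7423  51.0024] F [16.967  -8.6606 -8.5675] w 0.04245415210086208
[-1.5031 -2.5286  0.4134]
```

View pics/w9.png

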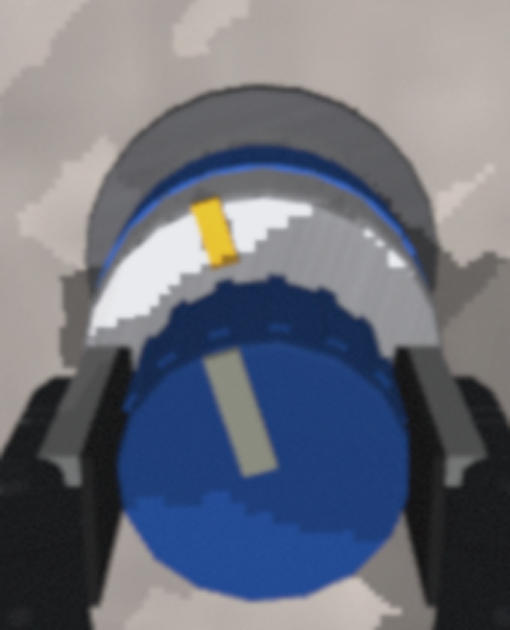

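Run:
```python
from h import *
W=cam('wrist')
P=lambda a:np.array(a)/3+[230,130]
c=plane(W,P((264,462)),.106);b=plane(W,P((222,352)),.106);b0=plane(W,P((260,472)),.106);t=plane(W,P((213,232)),.078)
print(c,b,t);a=b-b0;d=t-c
print(np.degrees(np.arctan2(a[1],a[0])),np.degrees(np.arctan2(d[1],d[0])))
C=np.array([.433,-.333,0]);d=t-C;print(np.degrees(np.arctan2(d[1],d[0])));d=b-C;print(np.degrees(np.arctan2(d[1],d[0])))
```

```text
[ 0.4358 -0.3326  0.106 ] [ 0.4532 -0.3274  0.106 ] [ 0.4623 -0.3254  0.078 ]
13.67107462531875 15.421729401993604
14.636449110476462
15.487105106756925
```

>>> arm_command:
  slide:
    - [0, 0, 0]
    - [0, 0, 0]
  turn: [0.6, 0.6]

```text
time: 9.8
eef_pos: [0.4372, -0.3323, 0.0768]
tool_rot: [[0.996, -0.093, 0.01], [-0.093, -0.996, -0.006], [0.011, 0.005, -1.0]]
contact_force: [16.0, -10.4, -8.4]
width: 0.0424
```

>>> arm_command:
  slide:
    - [0, 0, 0]
    - [0, 0, 0]
    - [0, 0, 0]
  turn: [0, 0, 0]
  gripper: 0.8

```text
time: 10.18
eef_pos: [0.4328, -0.33, 0.0761]
tool_rot: [[0.995, -0.095, -0.0], [-0.095, -0.995, 0.0], [-0.0, -0.0, -1.0]]
contact_force: [-0.4, -0.2, 0.6]
width: 0.0682
```

>>> arm_command:
  slide:
    - [0, 0, 0]
    - [0, 0, -0.8]
    - [0, 0, -1.8]
    - [0, 0, -2.6]
    - [0, 0, -2.6]
  turn: [0, 0, 0, 0, 0]

```text
time: 10.8
eef_pos: [0.4341, -0.3312, 0.211]
tool_rot: [[0.995, -0.095, 0.006], [-0.095, -0.995, -0.005], [0.006, 0.005, -1.0]]
contact_force: [0.1, 0.1, -1.0]
width: 0.0686
```

Run:
```python
from h import *
s=st();print(s['torque']);W=cam('wrist');save(W,'w10')
T=cam('top');save(T,'t10',crop=(230,140,480,300),scale=3)
r=nets.silhouettes('top','burner0')
for d in r[:6]:
    print(d['confidence'],d['xy'],plane(T,d['xy'],.012))
```

```text
t 10.8 p [ 0.4341 -0.3312  0.211 ] yawx -5.454753866223862 q [-40.9069  -3.6662  80.7213  -0.0008 102.4913  54.5485] F [ 0.1023  0.1457 -1.0149] w 0.06858524599203397
[-0.0233 -0.008  -0.0234]
0.78 [322.4, 251.5] [ 0.4593 -0.0309  0.012 ]
0.72 [379.0, 259.5] [ 0.4418 -0.1739  0.012 ]
0.71 [245.7, 252.7] [0.4528 0.1603 0.012 ]
0.54 [450.3, 264.2] [ 0.4328 -0.356   0.012 ]
0.51 [288.4, 262.6] [0.4301 0.0535 0.012 ]
```

View pics/w10.png

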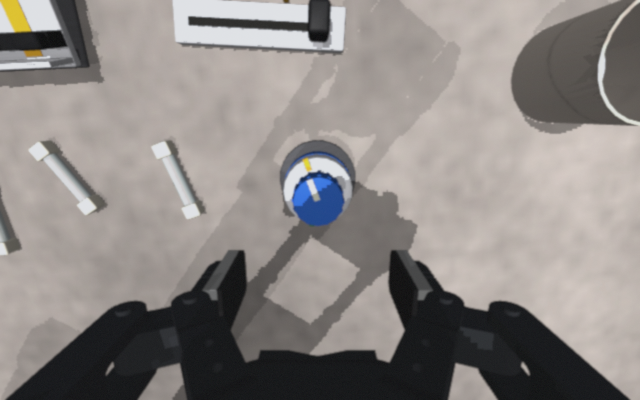

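View pics/t10.png

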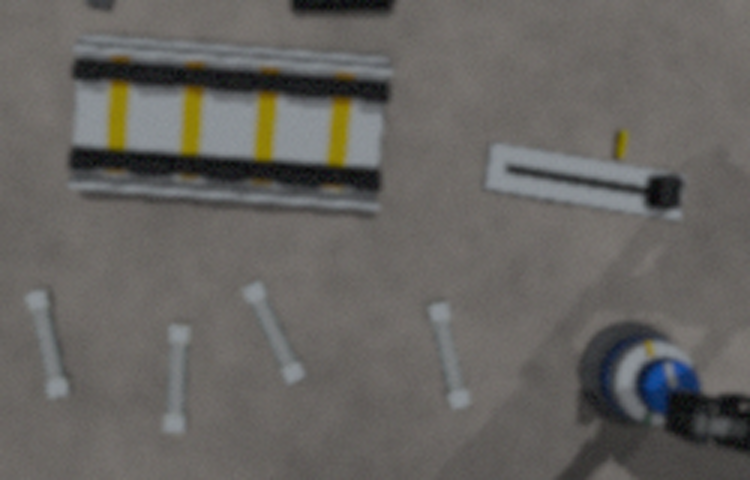

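>>> arm_command:
  slide:
    - [1.9, -6.8, -1.2]
    - [1.9, -6.8, -1.2]
    - [1.9, -6.8, -1.2]
    - [1.9, -6.8, -1.2]
    - [1.9, -6.8, -1.2]
  turn: [0, 0, 0, 0, 0]

```text
time: 11.58
eef_pos: [0.5436, -0.0407, 0.2568]
tool_rot: [[0.995, -0.095, -0.003], [-0.095, -0.995, 0.0], [-0.003, -0.0, -1.0]]
contact_force: [0.6, 0.3, -0.3]
width: 0.0685
```

>>> arm_command:
  slide:
    - [0, -1, 0]
    - [0, -1, 0]
    - [0, -1, 0]
  turn: [0, 0, 0]

```text
time: 11.95
eef_pos: [0.548, 0.0069, 0.2569]
tool_rot: [[0.996, -0.095, -0.003], [-0.095, -0.996, -0.0], [-0.003, 0.001, -1.0]]
contact_force: [0.2, -1.0, -0.3]
width: 0.0682
```

Run:
```python
from h import *
s=st();W=cam('wrist');save(W,'w11')
for p in [(0,0,0)]: pass
```

```text
t 11.95 p [0.548  0.0069 0.2569] yawx -5.432325705452116 q [ -2.8174  -2.1121  74.5564  -0.0325 107.7142  92.605 ] F [ 0.1947 -1.045  -0.3127] w 0.06822227161835565
```

View pics/w11.png

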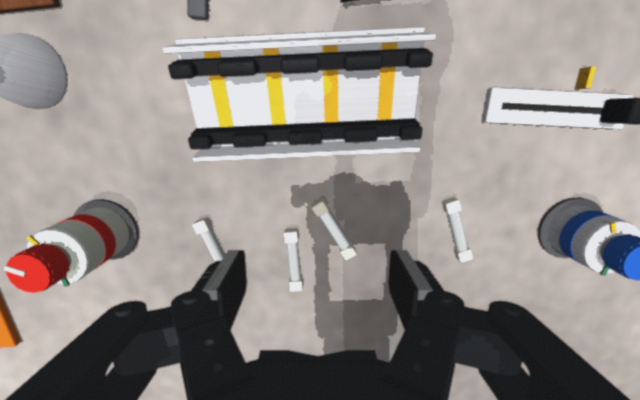

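Run:
```python
from h import *
W=cam('wrist');save(W,'w12',crop=(155,20,445,170),scale=2.7)
T=cam('top');save(T,'t12',crop=(245,145,370,220),scale=6)
S=cam('scene');save(S,'s12',crop=(260,160,350,255),scale=6)
```

```text
(no output)
```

View pics/w12.png

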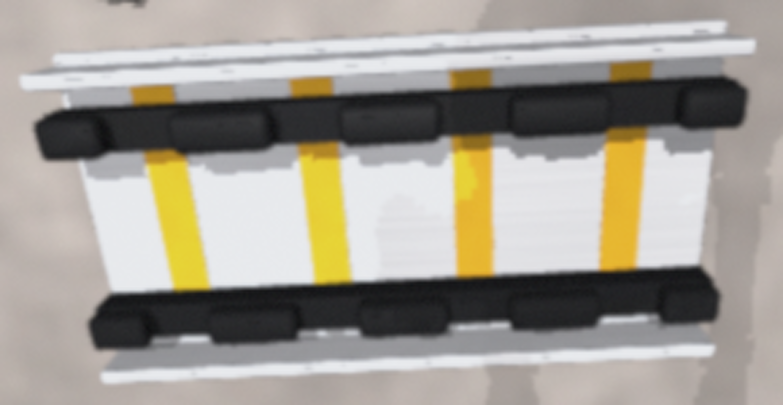

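View pics/t12.png

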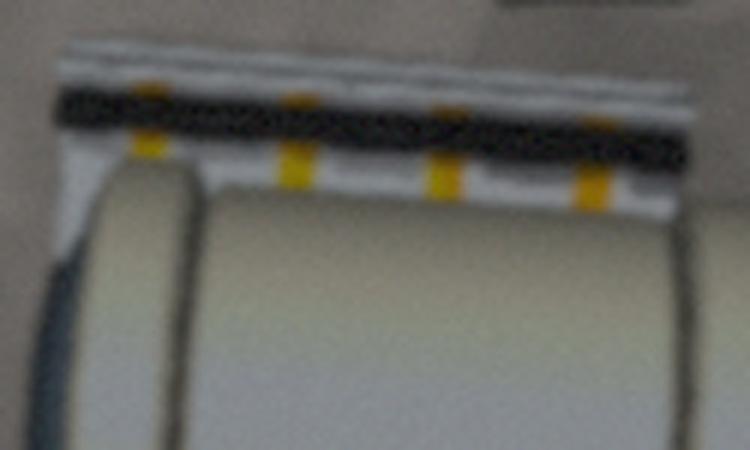

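View pics/s12.png

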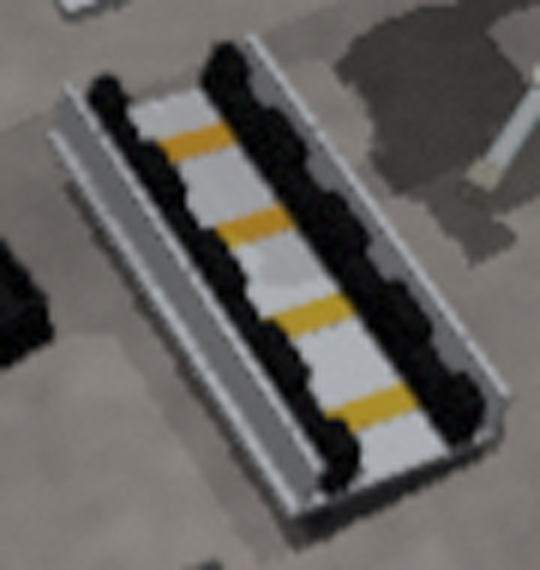

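```bash
cat > rack.py <<'E'
from h import *
from scipy.optimize import least_squares
def RM(yaw,p=np.radians(15.5)):
    x=np.array([np.cos(yaw)*np.cos(p),np.sin(yaw)*np.cos(p),np.sin(p)]);y=np.array([-np.sin(yaw),np.cos(yaw),0]);return np.c_[x,y,np.cross(x,y)]
def fit(obs,zfix=None):
    # obs: list (frame, pix, local)
    def res(v):
        R=RM(v[3]);o=np.array(v[:3]);
        if zfix is not None:o[2]=zfix
        return np.concatenate([proj(f,o+R@np.array(l))-p for f,p,l in obs])
    r=least_squares(res,[.64,.01,.074,0],loss='soft_l1');return r.x,np.sqrt(np.mean(r.fun**2)),r.fun.reshape(-1,2)
E
python3 - <<'E'
from rack import *
W=cam('wrist');P=lambda a:np.array(a)/2.7+[155,20]
U=[(221,131),(391,122),(561,114)];L=[(254,323),(403,316),(556,309)]
obs=[(W,P(u),(.036,y,.005)) for u,y in zip(U,(.06,0,-.06))]+[(W,P(u),(-.036,y,.005)) for u,y in zip(L,(.06,0,-.06))]
for zf in (None,.074):
    v,e,r=fit(obs,zf);print(v,np.degrees(v[3]),e);print(r)
    R=RM(v[3])
    for y in (.09,.03,-.03,-.09): print(v[:3]+R@[0,y,0])
pts=[proj(W,v[:3]+R@np.array([x,y,z])) for y in (.09,.03,-.03,-.09) for x,z in ((0,-.03),(.036,-.009),(-.036,-.009))]
save(W,'w13',pts,crop=(155,20,445,170),scale=2.7)
np.save('rack.npy',v)
E
```

```text
[ 0.6297  0.0126  0.0682 -0.051 ] -2.9197606288715705 0.29254639135512206
[[ 0.3325 -0.3315]
 [-0.0935 -0.1393]
 [-0.1941 -0.3157]
 [ 0.03    0.324 ]
 [ 0.3912  0.297 ]
 [-0.4732  0.2647]]
[0.6343 0.1025 0.0682]
[0.6313 0.0426 0.0682]
[ 0.6282 -0.0173  0.0682]
[ 0.6251 -0.0773  0.0682]
[ 0.6293  0.0124  0.074  -0.051 ] -2.923650963258296 0.8132437843674313
[[-0.8928 -0.7233]
 [-0.1557 -0.5862]
 [ 0.9186 -0.8175]
 [-0.8639  1.1598]
 [ 0.4131  1.0953]
 [ 0.4725  1.0253]]
[0.6339 0.1023 0.074 ]
[0.6309 0.0424 0.074 ]
[ 0.6278 -0.0175  0.074 ]
[ 0.6247 -0.0775  0.074 ]
```

View pics/w13.png

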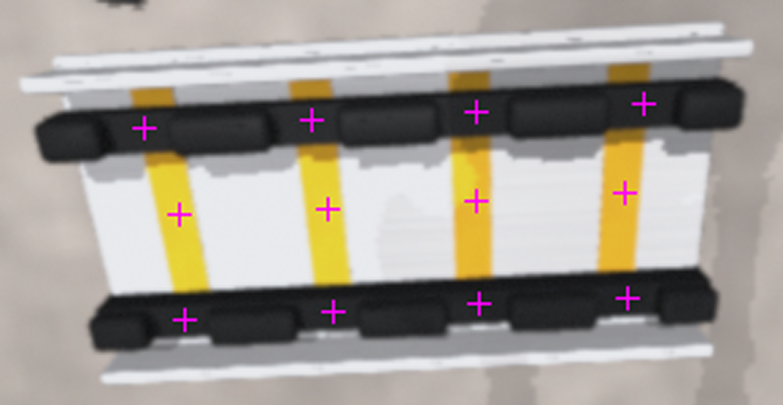

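Run:
```python
from h import *
W=cam('wrist');T=cam('top')
r=nets.silhouettes('wrist','burner0')
for d in r[:6]:
    ys,xs=np.nonzero(d['region']);pts=np.c_[xs,ys].astype(np.float32);c=pts.mean(0)
    w=np.array([plane(W,p,.014)[:2] for p in pts]);m=w.mean(0);u,sv,vt=np.linalg.svd(w-m,full_matrices=False);a=vt[0]*np.sign(vt[0][0])
    t=(w-m)@a; print(round(d['confidence'],2),c,'mean',m,'mid',m+a*(t.max()+t.min())/2,'len',np.ptp(t),'yaw',np.degrees(np.arctan2(a[1],a[0])))
for a in [((453,206),(464,256))]:
    p=[plane(W,k,.014) for k in a];print((p[0]+p[1])/2)
go([.4445,-.1755,.10],13)
```

```text
0.78 [456.5488 228.6314] mean [ 0.4507 -0.1727] mid [ 0.4482 -0.1733] len 0.09549372555465163 yaw 13.99509664589911
0.72 [332.7178 228.6386] mean [ 0.4668 -0.0078] mid [ 0.4653 -0.0085] len 0.09323680834190196 yaw 26.669989702884703
0.64 [208.3316 238.7949] mean [0.4687 0.1609] mid [0.4656 0.1601] len 0.06409052530983939 yaw 15.12226744875331
0.57 [293.0493 260.7773] mean [0.4248 0.0509] mid [0.4251 0.0509] len 0.0949469589563586 yaw -1.277652800308559
[ 0.4466 -0.1755  0.014 ]
slide [-1.7193  3.8211  3.1723]
turn -3.0868083907377204 alt 26.91319160926228
```

>>> arm_command:
  slide:
    - [-1.7, 3.8, 1]
    - [-1.7, 3.8, 1.5]
    - [-1.7, 3.8, 2]
    - [-1.7, 3.8, 2.5]
    - [-1.7, 3.8, 2.8]
  turn: [-1, -2, -3, -3.1, -3.1]
  gripper: 0.5

```text
time: 12.98
eef_pos: [0.4431, -0.1752, 0.115]
tool_rot: [[0.975, 0.223, -0.005], [0.223, -0.975, 0.002], [-0.004, -0.003, -1.0]]
contact_force: [-0.3, 0.8, -0.7]
width: 0.0426
```

```bash
cat > bf.py <<'E'
from h import *
def burners(n='wrist',z=.012,verbose=1):
    W=cam(n);out=[]
    for d in nets.silhouettes(n,'burner0')[:7]:
        ys,xs=np.nonzero(d['region']);pts=np.c_[xs,ys].astype(np.float32)
        w=np.array([plane(W,p,z)[:2] for p in pts]);m=w.mean(0);u,sv,vt=np.linalg.svd(w-m,full_matrices=False);a=vt[0]*np.sign(vt[0][0])
        t=(w-m)@a;mid=m+a*(t.max()+t.min())/2;yaw=np.degrees(np.arctan2(a[1],a[0]))
        if verbose: print(round(d['confidence'],2),pts.mean(0),'mid',mid,'len',round(np.ptp(t),4),'yaw',round(yaw,1))
        out.append((d['confidence'],mid,np.ptp(t),yaw))
    return W,out
E
python3 - <<'E'
from bf import *
s=st();W,o=burners();save(W,'w14',[proj(W,list(b[1])+[.012]) for b in o]);print(s['eef_pos'])
go([.446,-.1755,.10],13)
E
```

```text
t 12.975 p [ 0.4431 -0.1752  0.115 ] yawx 12.902724063080193 q [-25.6505 -13.5102  99.3183  -0.0267  94.4839  51.4451] F [-0.3158  0.8493 -0.6813] w 0.042645947131769744
0.91 [317.9872 192.7273] mid [ 0.4459 -0.1754] len 0.0913 yaw 13.8
0.78 [ 41.9578 158.6954] mid [0.4234 0.0488] len 0.0952 yaw -2.4
0.75 [116.4901 124.1432] mid [ 0.4645 -0.0106] len 0.0907 yaw 26.6
[ 0.4431 -0.1752  0.115 ]
slide [0.0153 0.0425 0.3342]
turn 0.009987476250932067 alt -29.99001252374907
```

View pics/w14.png

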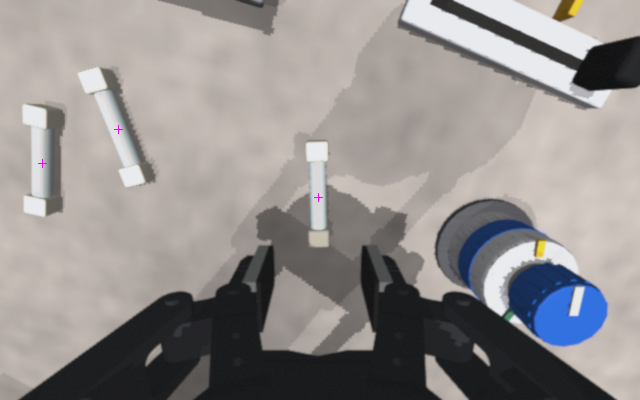

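>>> arm_command:
  slide:
    - [0.05, 0, 0.8]
    - [0.05, 0, 1.5]
    - [0.05, 0, 1.9]
    - [0.05, 0, 2.0]
    - [0.05, 0, 2.0]
  turn: [0, 0, 0, 0, 0]

```text
time: 13.7
eef_pos: [0.4495, -0.1732, 0.0203]
tool_rot: [[0.974, 0.228, 0.002], [0.228, -0.974, -0.001], [0.002, 0.001, -1.0]]
contact_force: [-0.3, 0.8, -0.2]
width: 0.0425
```

Run:
```python
from bf import *
s=st();W=cam('wrist');save(W,'w15');S=cam('scene');save(S,'s15',crop=(280,100,400,200),scale=6)
```

```text
t 13.7 p [ 0.4495 -0.1732  0.0203] yawx 13.20490366061214 q [-25.1262 -10.1216 106.1513   0.0079  83.8424  51.6681] F [-0.2603  0.7783 -0.2163] w 0.042479101141069474
```

View pics/w15.png

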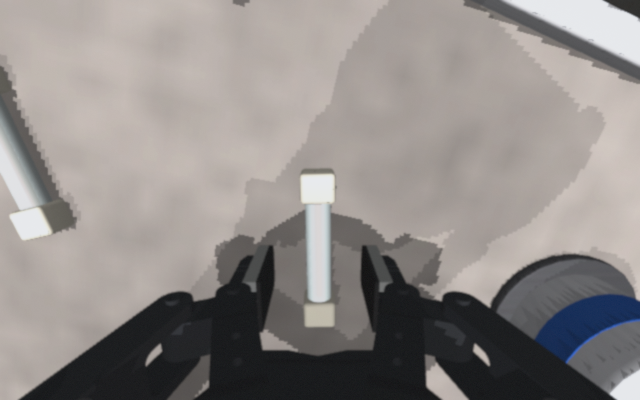

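View pics/s15.png

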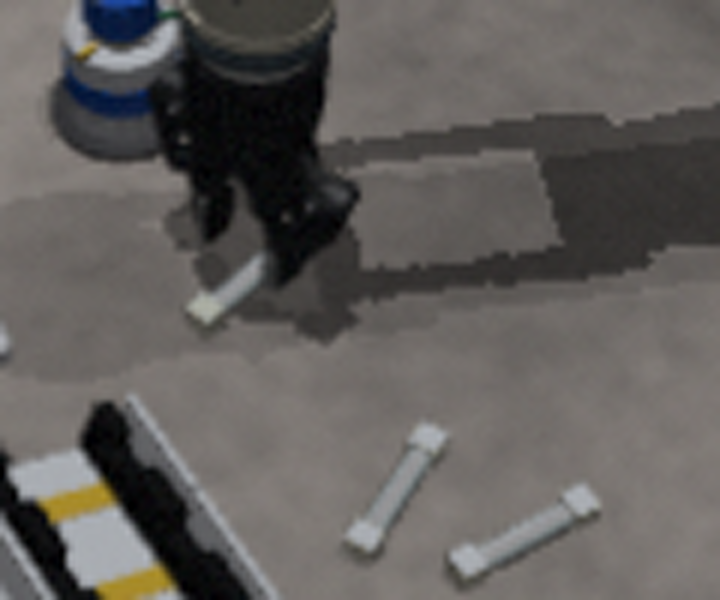

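>>> arm_command:
  slide:
    - [-0.06, 0, 0.1]
    - [-0.06, 0, 0.2]
    - [-0.06, 0, 0.2]
  turn: [0, 0, 0]

```text
time: 14.18
eef_pos: [0.4449, -0.1739, 0.008]
tool_rot: [[0.974, 0.227, -0.001], [0.227, -0.974, 0.001], [-0.001, -0.001, -1.0]]
contact_force: [0.5, -0.1, 0.3]
width: 0.0426
```

>>> arm_command:
  slide:
    - [0, 0, 0]
    - [0, 0, 0]
    - [0, 0, 0]
    - [0, 0, 0]
    - [0, 0, 0]
  turn: [0, 0, 0, 0, 0]
  gripper: 0
  grip_force: 30

```text
time: 14.8
eef_pos: [0.4453, -0.1741, 0.0086]
tool_rot: [[0.974, 0.227, 0.0], [0.227, -0.974, -0.0], [0.0, 0.0, -1.0]]
contact_force: [-0.1, 0.0, -0.5]
width: 0.0001
```

Run:
```python
from bf import *
s=st();W=cam('wrist');save(W,'w16')
```

```text
t 14.8 p [ 0.4453 -0.1741  0.0086] yawx 13.146932112711985 q [-25.4268 -10.0219 107.2947   0.0004  82.7258  51.4262] F [-0.0573  0.0015 -0.4937] w 8.678442120458174e-05
```

View pics/w16.png

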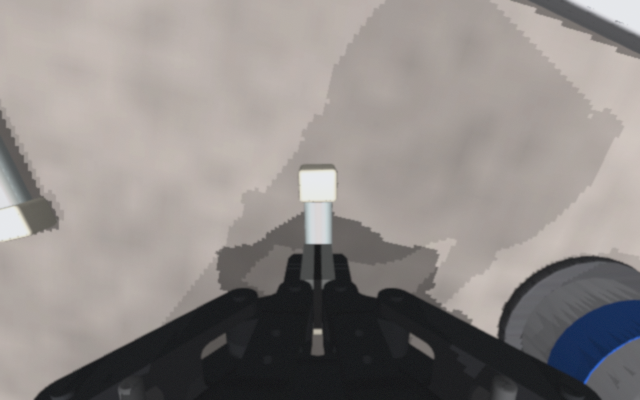

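>>> arm_command:
  slide:
    - [0, 0, 0]
    - [0, 0, 0]
    - [0, 0, 0]
    - [0, 0, 0]
  turn: [0, 0, 0, 0]
  gripper: 0.45

```text
time: 15.35
eef_pos: [0.4453, -0.1741, 0.0086]
tool_rot: [[0.974, 0.227, 0.0], [0.227, -0.974, -0.0], [0.0, 0.0, -1.0]]
contact_force: [-0.4, -0.5, 0.6]
width: 0.0382
```

>>> arm_command:
  slide:
    - [0, 0, 0.1]
    - [0, 0, 0.2]
    - [0, 0, 0.3]
    - [0, 0, 0.3]
  turn: [0, 0, 0, 0]

```text
time: 15.85
eef_pos: [0.4448, -0.1739, -0.0072]
tool_rot: [[0.974, 0.227, -0.001], [0.227, -0.974, 0.001], [-0.001, -0.001, -1.0]]
contact_force: [0.6, -0.2, -0.2]
width: 0.0384
```

Run:
```python
from bf import *
s=st();W=cam('wrist');save(W,'w17',crop=(220,130,420,330),scale=3);S=cam('scene');save(S,'s17',crop=(280,100,400,200),scale=6)
```

```text
t 15.85 p [ 0.4448 -0.1739 -0.0072] yawx 13.145783390830822 q [-25.4273  -9.1794 108.2297  -0.0024  81.0267  51.4273] F [ 0.5706 -0.1579 -0.2342] w 0.038360088074750394
```

View pics/w17.png

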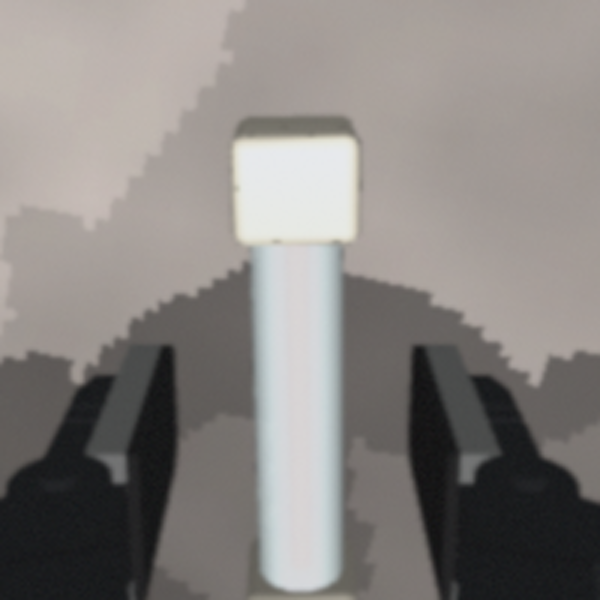

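View pics/s17.png

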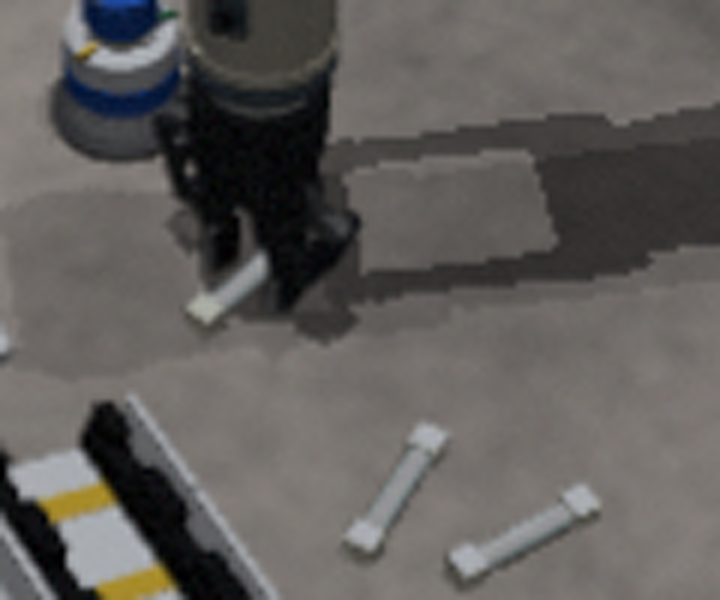

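>>> arm_command:
  slide:
    - [0, 0, 0.07]
    - [0, 0, 0.07]
  turn: [0, 0]

```text
time: 16.2
eef_pos: [0.4457, -0.1743, -0.0093]
tool_rot: [[0.974, 0.227, 0.001], [0.227, -0.974, -0.0], [0.001, 0.001, -1.0]]
contact_force: [0.2, 0.1, 2.5]
width: 0.0389
```

>>> arm_command:
  slide:
    - [0, 0, 0]
    - [0, 0, 0]
    - [0, 0, 0]
    - [0, 0, 0]
  turn: [0, 0, 0, 0]
  gripper: 0
  grip_force: 30

```text
time: 16.7
eef_pos: [0.4468, -0.1742, -0.0076]
tool_rot: [[0.974, 0.228, 0.004], [0.228, -0.974, -0.001], [0.003, 0.002, -1.0]]
contact_force: [-0.3, 2.2, 10.4]
width: 0.0128
```

>>> arm_command:
  slide:
    - [0, 0, -0.5]
    - [0, 0, -1.2]
    - [0, 0, -2.0]
    - [0, 0, -2.8]
    - [0, 0, -2.8]
  turn: [0, 0, 0, 0, 0]

```text
time: 17.32
eef_pos: [0.447, -0.1749, 0.134]
tool_rot: [[0.974, 0.227, 0.006], [0.227, -0.974, -0.003], [0.006, 0.004, -1.0]]
contact_force: [1.6, 0.0, -0.7]
width: 0.0125
```

Run:
```python
from bf import *
s=st();W=cam('wrist');save(W,'w18')
go([.625,-.0775,.13],-2.9)
```

```text
t 17.325 p [ 0.447  -0.1749  0.134 ] yawx 13.14725543076279 q [-25.4265 -13.876   97.7013   0.0002  95.769   51.427 ] F [ 1.6287  0.0218 -0.697 ] w 0.012483305920978904
slide [ 3.9261 -1.0739  0.0357]
turn 2.6742226364793424 alt -27.325777363520658
```

View pics/w18.png

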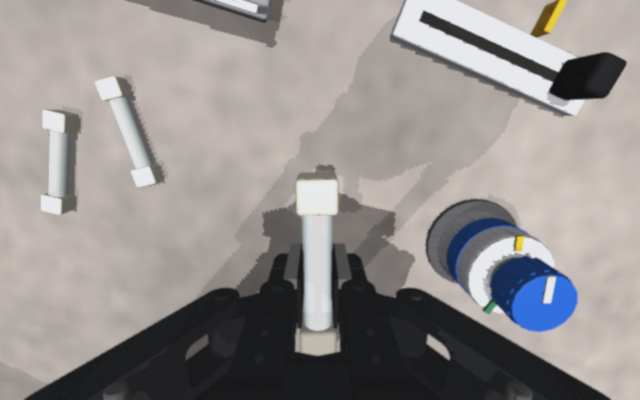

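>>> arm_command:
  slide:
    - [1, -0.3, 0]
    - [2, -0.6, 0]
    - [3, -0.9, 0]
    - [3.9, -1.07, 0]
    - [3.9, -1.07, 0]
  turn: [0.7, 1.4, 2.1, 2.7, 2.7]

```text
time: 18.0
eef_pos: [0.6236, -0.0757, 0.1253]
tool_rot: [[0.999, -0.051, -0.006], [-0.051, -0.999, 0.002], [-0.006, -0.001, -1.0]]
contact_force: [-1.2, -0.3, -0.4]
width: 0.0125
```

>>> arm_command:
  slide:
    - [0, 0, 0]
    - [0, 0, 0]
  turn: [0, 0]

```text
time: 18.25
eef_pos: [0.6221, -0.0783, 0.1299]
tool_rot: [[0.999, -0.054, -0.0], [-0.054, -0.999, -0.0], [-0.0, 0.0, -1.0]]
contact_force: [-1.0, 0.5, 0.6]
width: 0.0126
```

Run:
```python
from rack import *
s=st();W=cam('wrist');v=np.load('rack.npy');R=RM(v[3]);o=v[:3]
pts=[proj(W,o+R@np.array([x,y,z])) for y in (.09,.03,-.03,-.09) for x,z in ((.036,-.009),(-.036,-.009))]
save(W,'w19',pts)
go([.625,-.0775,.13],-2.9)
```

```text
t 18.25 p [ 0.6221 -0.0783  0.1299] yawx -3.094718591671879 q [-10.2707   9.4709  75.3522  -0.0131  95.2022  82.8228] F [-0.9744  0.5426  0.6126] w 0.012632098401076614
slide [ 0.0539 -0.0185  0.0061]
turn -0.03399752387563618 alt 29.966002476124363
```

View pics/w19.png

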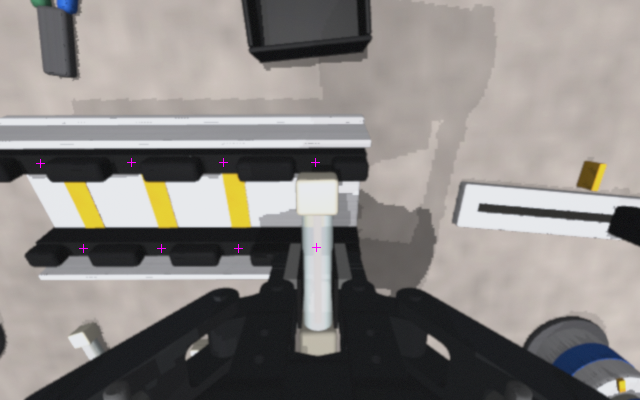

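Run:
```python
from rack import *
W=cam('wrist');save(W,'w20',crop=(120,130,390,280),scale=2.9)
```

```text
(no output)
```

View pics/w20.png

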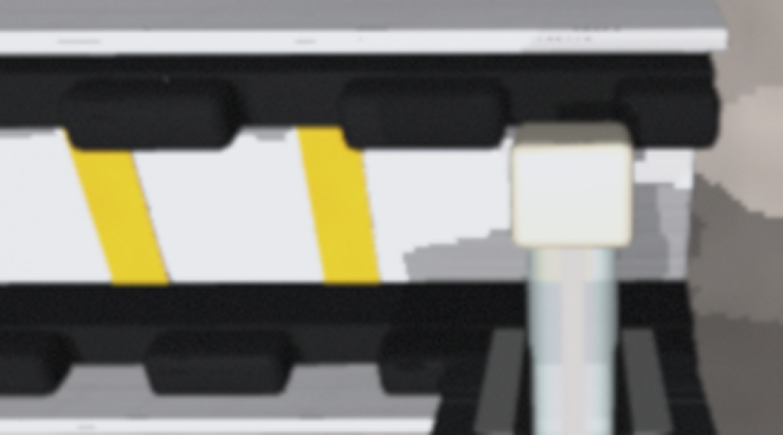

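>>> arm_command:
  slide:
    - [0.05, -0.05, 0.4]
    - [0.05, -0.05, 0.8]
    - [0.05, -0.05, 1.0]
    - [0.05, -0.05, 1.0]
  turn: [0, 0, 0, 0]

```text
time: 18.85
eef_pos: [0.6247, -0.0751, 0.0779]
tool_rot: [[0.999, -0.053, -0.003], [-0.053, -0.999, 0.001], [-0.003, -0.0, -1.0]]
contact_force: [-0.4, 0.4, -0.1]
width: 0.0127
```

Run:
```python
from rack import *
st();W=cam('wrist');save(W,'w21',crop=(170,130,440,330),scale=2.9);S=cam('scene');save(S,'s21',crop=(240,130,360,230),scale=6)
```

```text
t 18.85 p [ 0.6247 -0.0751  0.0779] yawx -3.055573268934839 q [-9.9534 10.9566 78.9881 -0.0022 90.2474 83.1022] F [-0.4313  0.3845 -0.0853] w 0.012722602168728045
```

View pics/w21.png

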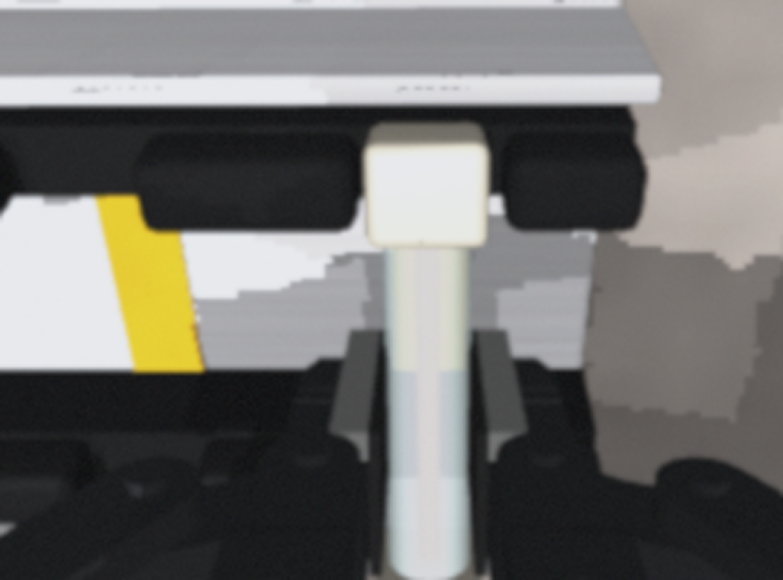

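View pics/s21.png

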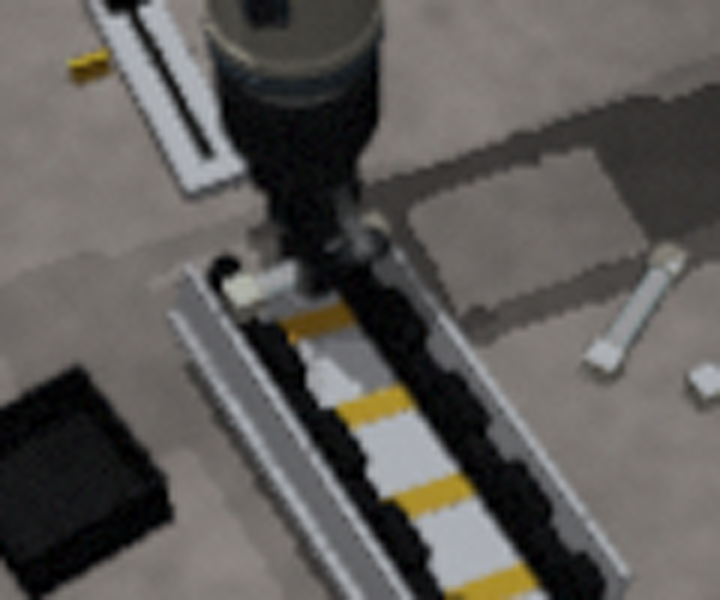

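>>> arm_command:
  slide:
    - [0, 0.01, 0.1]
    - [0, 0.01, 0.2]
    - [0, 0.01, 0.2]
  turn: [0, 0, 0]

```text
time: 19.32
eef_pos: [0.6253, -0.0757, 0.0694]
tool_rot: [[0.999, -0.053, -0.001], [-0.053, -0.999, 0.0], [-0.001, -0.0, -1.0]]
contact_force: [-0.3, -0.7, -0.3]
width: 0.0125
```

>>> arm_command:
  slide:
    - [0, 0, 0.06]
    - [0, 0, 0.06]
  turn: [0, 0]

```text
time: 19.58
eef_pos: [0.6258, -0.0758, 0.0679]
tool_rot: [[0.999, -0.053, 0.001], [-0.053, -0.999, -0.0], [0.001, 0.0, -1.0]]
contact_force: [-2.3, -0.1, 3.4]
width: 0.0126
```

>>> arm_command:
  slide:
    - [0, 0, 0.06]
    - [0, 0, 0.06]
  turn: [0, 0]

```text
time: 19.82
eef_pos: [0.6259, -0.0758, 0.065]
tool_rot: [[0.999, -0.053, 0.001], [-0.053, -0.999, -0.0], [0.001, 0.0, -1.0]]
contact_force: [-2.7, 0.7, 4.9]
width: 0.013
```

>>> arm_command:
  slide:
    - [0, 0, 0.06]
    - [0, 0, 0.1]
    - [0, 0, 0.1]
  turn: [0, 0, 0]

```text
time: 20.2
eef_pos: [0.6256, -0.0758, 0.0599]
tool_rot: [[0.999, -0.053, 0.0], [-0.053, -0.999, -0.0], [0.0, 0.0, -1.0]]
contact_force: [-3.5, 1.3, 5.5]
width: 0.0128
```

Run:
```python
from rack import *
st();W=cam('wrist');save(W,'w22',crop=(170,130,440,330),scale=2.9);S=cam('scene');save(S,'s22',crop=(240,130,360,230),scale=6)
```

```text
t 20.2 p [ 0.6256 -0.0758  0.0599] yawx -3.0571103406891362 q [-9.9979 11.4291 80.3146 -0.0078 88.2323 83.0595] F [-3.4699  1.2679  5.5319] w 0.012845903619065145
```

View pics/w22.png

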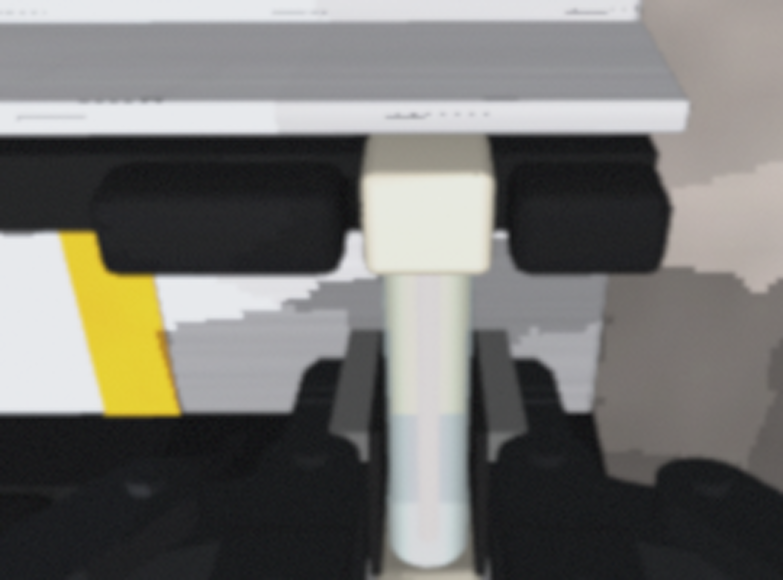

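>>> arm_command:
  slide:
    - [0, 0, 0.03]
    - [0, 0, 0.03]
  turn: [0, 0]

```text
time: 20.55
eef_pos: [0.6256, -0.0758, 0.0584]
tool_rot: [[0.999, -0.053, 0.0], [-0.053, -0.999, -0.0], [0.0, 0.0, -1.0]]
contact_force: [-4.3, 0.6, 4.1]
width: 0.0127
```

>>> arm_command:
  slide:
    - [0, 0, 0]
    - [0, 0, 0]
    - [0, 0, 0]
  turn: [0, 0, 0]
  gripper: 0.35

```text
time: 20.92
eef_pos: [0.6255, -0.0757, 0.0571]
tool_rot: [[0.999, -0.053, -0.0], [-0.053, -0.999, 0.0], [-0.0, -0.0, -1.0]]
contact_force: [-0.4, -0.2, -0.2]
width: 0.0298
```

>>> arm_command:
  slide:
    - [0, 0, -0.5]
    - [0, 0, -1.2]
    - [0, 0, -1.6]
    - [0, 0, -1.6]
  turn: [0, 0, 0, 0]

```text
time: 21.42
eef_pos: [0.6266, -0.0759, 0.1396]
tool_rot: [[0.999, -0.053, 0.004], [-0.053, -0.999, -0.001], [0.004, 0.0, -1.0]]
contact_force: [0.8, 0.3, -1.0]
width: 0.0302
```

Run:
```python
from rack import *
st();W=cam('wrist');save(W,'w23');S=cam('scene');save(S,'s23',crop=(240,130,360,230),scale=6)
```

```text
t 21.425 p [ 0.6266 -0.0759  0.1396] yawx -3.0560605421761027 q [-9.996   9.7736 74.0352 -0.0003 95.9743 83.0601] F [ 0.8404  0.2712 -1.0164] w 0.03021742928682647
```

View pics/w23.png

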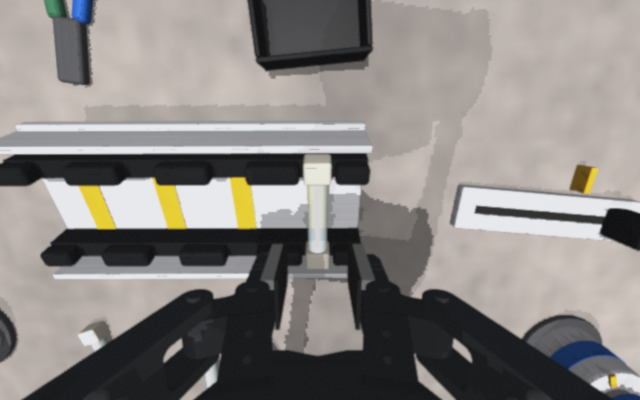

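View pics/s23.png

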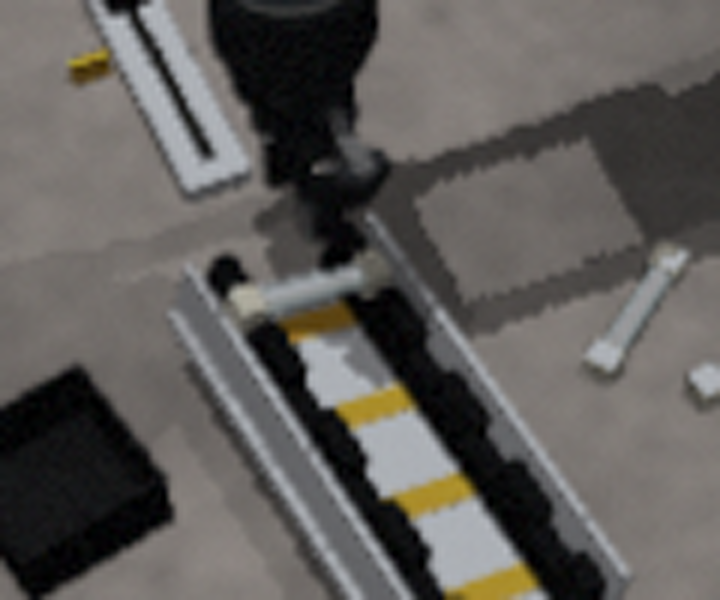

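Run:
```python
from bf import *
go([.4645,-.0098,.12],26.6)
```

```text
slide [-3.2809 -1.1442  0.3305]
turn -4.942365577540528 alt 25.057634422459472
```

>>> arm_command:
  slide:
    - [-1, -0.3, -0.3]
    - [-2, -0.7, 0]
    - [-3, -1.0, 0.3]
    - [-3.28, -1.14, 0.3]
    - [-3.28, -1.14, 0.3]
  turn: [-1, -2.2, -3.6, -4.9, -4.9]
  gripper: 0.45

```text
time: 22.15
eef_pos: [0.4636, -0.0096, 0.1209]
tool_rot: [[0.896, 0.444, -0.002], [0.444, -0.896, 0.0], [-0.002, -0.001, -1.0]]
contact_force: [0.4, -0.2, 0.2]
width: 0.0381
```

>>> arm_command:
  slide:
    - [0, 0, 0]
    - [0, 0, 0]
  turn: [0, 0]

```text
time: 22.4
eef_pos: [0.4655, -0.0105, 0.1223]
tool_rot: [[0.897, 0.442, -0.0], [0.442, -0.897, -0.0], [-0.0, -0.0, -1.0]]
contact_force: [-0.5, 0.2, -0.7]
width: 0.0385
```

Run:
```python
from bf import *
s=st();W,o=burners();save(W,'w24',[proj(W,list(b[1])+[.012]) for b in o])
b=min(o,key=lambda b:np.hypot(*(b[1]-s['eef_pos'][:2])))
go(list(b[1])+[-.003],b[3])
```

```text
t 22.4 p [ 0.4655 -0.0105  0.1223] yawx 26.242356689004293 q [ -5.4721 -15.6612 100.3642  -0.0057  95.3205  58.285 ] F [-0.5152  0.2294 -0.7279] w 0.03852008495934241
0.78 [232.9791 206.5749] mid [0.4237 0.0511] len 0.0936 yaw -1.7
0.73 [527.2422  53.8852] mid [ 0.6403 -0.104 ] len 0.0949 yaw -10.0
0.59 [121.6077 120.5592] mid [0.4506 0.1571] len 0.0917 yaw 14.6
0.58 [453.9679  46.3925] mid [ 0.6147 -0.0463] len 0.2684 yaw -71.4
slide [-0.2025 -1.4716  2.5087]
turn 4.66536664447879 alt -25.33463335552121
```

View pics/w24.png

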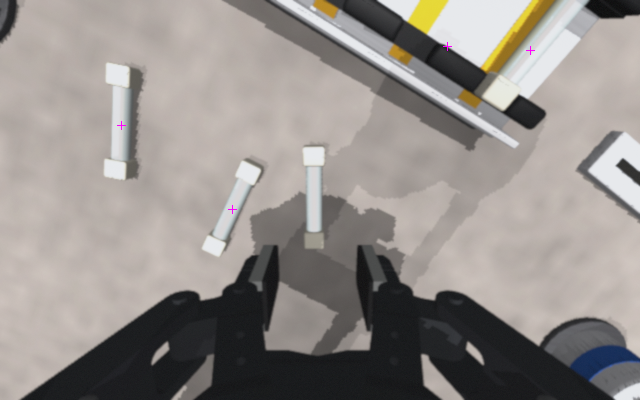

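Run:
```python
from bf import *
W=cam('wrist');a=plane(W,(314,157),.014);b=plane(W,(314,240.5),.014);m=(a+b)/2;d=a-b;yaw=np.degrees(np.arctan2(d[1],d[0]))
print(m,np.linalg.norm(d),yaw);go([m[0],m[1],-.003],yaw)
```

```text
[ 0.4627 -0.009   0.014 ] 0.07392122381381291 26.120741079080364
slide [-0.0339 -0.0463  2.5092]
turn 0.027737918195280525 alt -29.97226208180472
```

>>> arm_command:
  slide:
    - [-0.03, -0.05, 0.9]
    - [-0.03, -0.05, 1.7]
    - [-0.03, -0.05, 2.3]
    - [-0.03, -0.05, 2.5]
    - [-0.03, -0.05, 2.5]
  turn: [0, 0, 0, 0, 0]

```text
time: 23.18
eef_pos: [0.4625, -0.0086, -0.0024]
tool_rot: [[0.896, 0.443, -0.001], [0.443, -0.896, 0.0], [-0.001, -0.0, -1.0]]
contact_force: [-0.3, -0.9, 0.1]
width: 0.0383
```

>>> arm_command:
  slide:
    - [0, 0, 0]
    - [0, 0, 0]
    - [0, 0, 0]
    - [0, 0, 0]
    - [0, 0, 0]
  turn: [0, 0, 0, 0, 0]
  gripper: 0
  grip_force: 30

```text
time: 23.8
eef_pos: [0.4637, -0.0086, -0.0006]
tool_rot: [[0.896, 0.444, 0.003], [0.444, -0.896, -0.0], [0.003, 0.002, -1.0]]
contact_force: [0.7, -1.0, 5.7]
width: 0.0124
```

>>> arm_command:
  slide:
    - [0, 0, -0.5]
    - [0, 0, -1.2]
    - [0, 0, -2.0]
    - [0, 0, -2.7]
    - [0, 0, -2.7]
  turn: [0, 0, 0, 0, 0]

```text
time: 24.42
eef_pos: [0.4641, -0.0087, 0.1363]
tool_rot: [[0.896, 0.444, 0.007], [0.444, -0.896, -0.001], [0.006, 0.003, -1.0]]
contact_force: [-0.9, -0.0, -1.1]
width: 0.0121
```

Run:
```python
from bf import *
st();W=cam('wrist');save(W,'w25');go([.6286,-.0158,.135],-3.05)
```

```text
t 24.425 p [ 0.4641 -0.0087  0.1363] yawx 26.34822597101202 q [ -5.2681 -16.4384  99.5866  -0.0016  96.4755  58.3841] F [-0.9096 -0.0107 -1.1036] w 0.012134921009687685
slide [ 2.9012  1.5985 -0.0125]
turn 4.899655046239587 alt -25.100344953760413
```

View pics/w25.png

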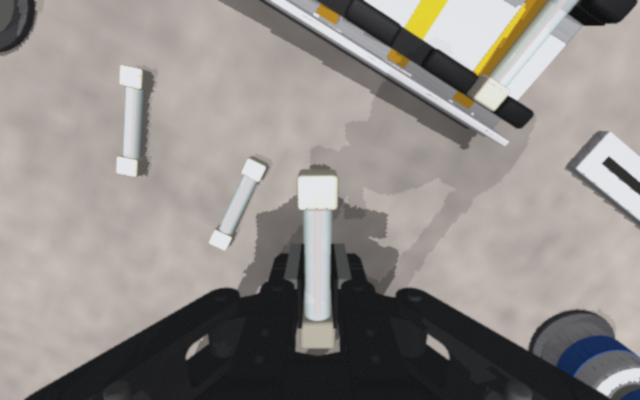

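>>> arm_command:
  slide:
    - [0.7, 0.4, 0]
    - [1.4, 0.8, 0]
    - [2.2, 1.2, 0]
    - [2.9, 1.6, 0]
    - [2.9, 1.6, 0]
  turn: [1.2, 2.4, 3.6, 4.9, 4.9]

```text
time: 25.1
eef_pos: [0.6281, -0.0159, 0.1279]
tool_rot: [[0.999, -0.054, -0.006], [-0.054, -0.999, 0.0], [-0.006, -0.0, -1.0]]
contact_force: [-0.2, 0.4, -1.6]
width: 0.0124
```

>>> arm_command:
  slide:
    - [0, 0, 0]
    - [0, 0, 0]
  turn: [0, 0]

```text
time: 25.35
eef_pos: [0.627, -0.0158, 0.1328]
tool_rot: [[0.999, -0.052, -0.0], [-0.052, -0.999, -0.0], [-0.0, 0.0, -1.0]]
contact_force: [-1.3, 0.4, -0.4]
width: 0.0122
```

Run:
```python
from bf import *
st();W=cam('wrist');save(W,'w26',crop=(170,110,440,310),scale=2.9);go([.6286,-.0158,.09],-3.05)
```

```text
t 25.35 p [ 0.627  -0.0158  0.1328] yawx -3.007675578559471 q [-4.5475  9.4363 75.1025 -0.0013 95.4645 88.4601] F [-1.2521  0.392  -0.3586] w 0.012204753621120348
slide [ 0.0289 -0.0013  0.863 ]
turn 0.005471743936539042 alt -29.99452825606346
```

View pics/w26.png

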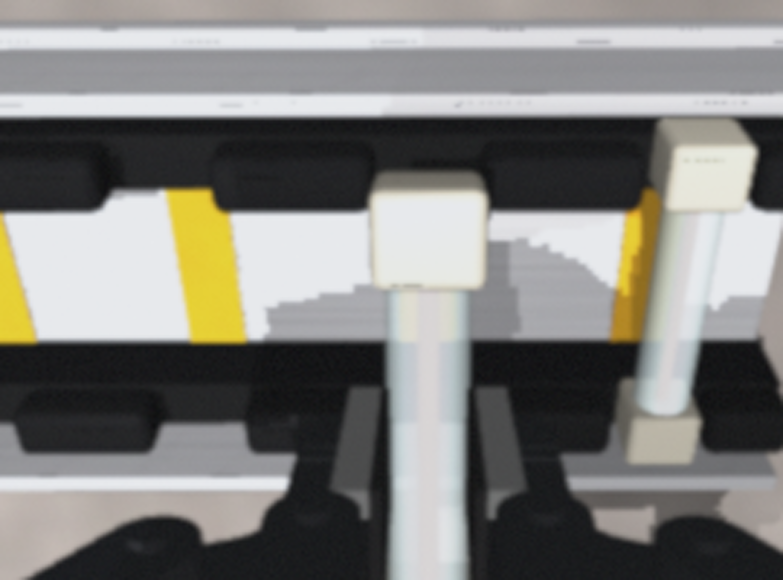

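>>> arm_command:
  slide:
    - [0.02, 0, 0.5]
    - [0.02, 0, 0.9]
    - [0.02, 0, 1.05]
    - [0.02, 0, 1.1]
    - [0.02, 0, 1.15]
  turn: [0, 0, 0, 0, 0]

```text
time: 26.02
eef_pos: [0.6293, -0.0159, 0.0759]
tool_rot: [[0.999, -0.053, 0.001], [-0.053, -0.999, -0.0], [0.001, 0.0, -1.0]]
contact_force: [0.2, 0.1, -0.2]
width: 0.0121
```

>>> arm_command:
  slide:
    - [0, 0, 0.05]
    - [0, 0, 0.1]
    - [0, 0, 0.1]
  turn: [0, 0, 0]

```text
time: 26.4
eef_pos: [0.6293, -0.0159, 0.0714]
tool_rot: [[0.999, -0.053, 0.002], [-0.053, -0.999, -0.0], [0.002, 0.0, -1.0]]
contact_force: [-3.6, 1.0, 4.8]
width: 0.0123
```

>>> arm_command:
  slide:
    - [0, 0, 0.05]
    - [0, 0, 0.1]
    - [0, 0, 0.1]
  turn: [0, 0, 0]

```text
time: 26.78
eef_pos: [0.629, -0.0159, 0.0659]
tool_rot: [[0.999, -0.053, 0.001], [-0.053, -0.999, -0.0], [0.001, 0.0, -1.0]]
contact_force: [-2.9, 0.6, 4.9]
width: 0.0123
```

Contact as predicted, pivoting gently. Release.

>>> arm_command:
  slide:
    - [0, 0, 0.03]
    - [0, 0, 0.03]
  turn: [0, 0]

```text
time: 27.02
eef_pos: [0.6289, -0.0159, 0.0643]
tool_rot: [[0.999, -0.053, 0.0], [-0.053, -0.999, -0.0], [0.0, 0.0, -1.0]]
contact_force: [-3.0, -0.4, 5.3]
width: 0.0124
```

>>> arm_command:
  slide:
    - [0, 0, 0]
    - [0, 0, 0]
    - [0, 0, 0]
  turn: [0, 0, 0]
  gripper: 0.35

```text
time: 27.4
eef_pos: [0.6289, -0.0159, 0.0631]
tool_rot: [[0.999, -0.053, -0.0], [-0.053, -0.999, 0.0], [-0.0, 0.0, -1.0]]
contact_force: [-0.5, 0.4, -0.0]
width: 0.0296
```

>>> arm_command:
  slide:
    - [0, 0, -0.5]
    - [0, 0, -1.2]
    - [0, 0, -1.6]
    - [0, 0, -1.6]
  turn: [0, 0, 0, 0]

```text
time: 27.9
eef_pos: [0.6299, -0.016, 0.1456]
tool_rot: [[0.999, -0.053, 0.004], [-0.053, -0.999, -0.0], [0.004, 0.0, -1.0]]
contact_force: [-0.0, -1.4, -0.7]
width: 0.0297
```

Run:
```python
from rack import *
st();W=cam('wrist');save(W,'w27');go([.4237,.0511,.12],-2)
```

```text
t 27.9 p [ 0.6299 -0.016   0.1456] yawx -3.051989125430347 q [-4.5465  9.5461 73.6797  0.0014 96.5545 88.5057] F [-0.0106 -1.4485 -0.7207] w 0.02973148190634912
slide [-4.1747 -1.1199  0.4685]
turn -0.17583868307531247 alt 29.824161316924688
```

View pics/w27.png

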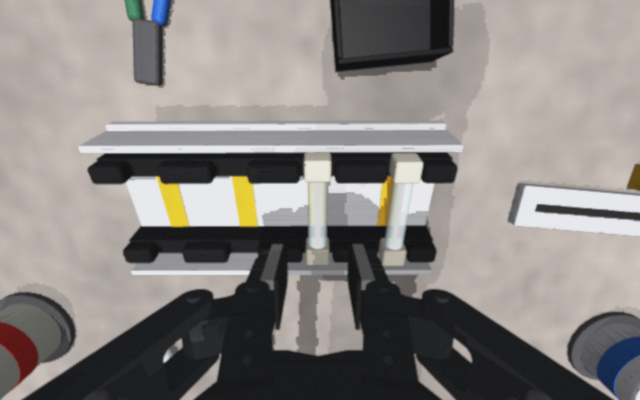

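Both lie in their lanes (ends at (318,165)/(318,255) and (406,165)/(393,255)). Next: third burner.

>>> arm_command:
  slide:
    - [-1.1, -0.3, 0]
    - [-2.2, -0.6, 0.2]
    - [-3.3, -0.9, 0.45]
    - [-4.17, -1.12, 0.45]
    - [-4.17, -1.12, 0.45]
  turn: [0, 0, 0, -0.17, -0.17]
  gripper: 0.45

```text
time: 28.58
eef_pos: [0.4209, 0.0518, 0.119]
tool_rot: [[0.999, -0.034, -0.003], [-0.034, -0.999, 0.0], [-0.003, -0.0, -1.0]]
contact_force: [0.0, -1.1, 0.5]
width: 0.0382
```

>>> arm_command:
  slide:
    - [0, 0, 0]
    - [0, 0, 0]
  turn: [0, 0]

```text
time: 28.82
eef_pos: [0.4242, 0.0508, 0.1205]
tool_rot: [[0.999, -0.036, -0.001], [-0.036, -0.999, -0.0], [-0.001, 0.0, -1.0]]
contact_force: [-0.1, -0.4, 0.1]
width: 0.0386
```

Run:
```python
from bf import *
s=st();W,o=burners();save(W,'w28',[proj(W,list(b[1])+[.012]) for b in o])
b=min(o,key=lambda b:np.hypot(*(b[1]-s['eef_pos'][:2])))
go(list(b[1])+[-.003],b[3])
```

```text
t 28.825 p [0.4242 0.0508 0.1205] yawx -2.0672574428807478 q [  2.2731 -22.0118 105.547   -0.0091  96.5177  94.3393] F [-0.1374 -0.3986  0.0796] w 0.038644118331768146
0.71 [185.3895 168.0535] mid [0.4508 0.1577] len 0.0908 yaw 14.3
0.56 [315.6142 196.796 ] mid [0.4229 0.0517] len 0.0929 yaw -1.7
slide [-0.0244 -0.0176  2.4734]
turn -0.0692341175633923 alt 29.930765882436607
```

View pics/w28.png

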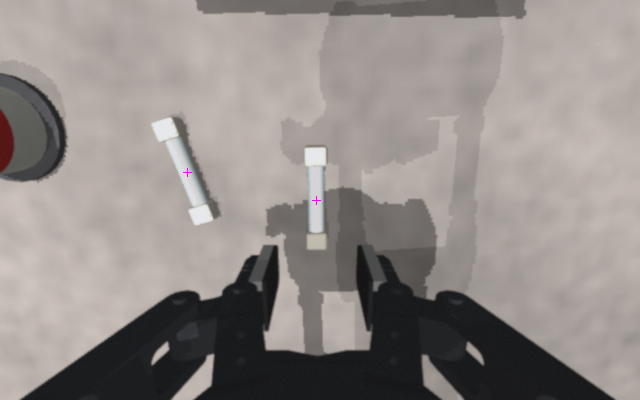

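>>> arm_command:
  slide:
    - [-0.02, -0.02, 0.9]
    - [-0.02, -0.02, 1.7]
    - [-0.02, -0.02, 2.3]
    - [-0.02, -0.02, 2.47]
    - [-0.02, -0.02, 2.47]
  turn: [0, 0, 0, 0, 0]

```text
time: 29.55
eef_pos: [0.4229, 0.052, -0.0023]
tool_rot: [[0.999, -0.036, -0.001], [-0.036, -0.999, -0.0], [-0.001, 0.0, -1.0]]
contact_force: [0.0, 0.2, 1.2]
width: 0.0383
```

>>> arm_command:
  slide:
    - [0, 0, 0]
    - [0, 0, 0]
    - [0, 0, 0]
    - [0, 0, 0]
    - [0, 0, 0]
  turn: [0, 0, 0, 0, 0]
  gripper: 0
  grip_force: 30

```text
time: 30.18
eef_pos: [0.424, 0.0522, -0.0007]
tool_rot: [[0.999, -0.035, 0.003], [-0.035, -0.999, 0.0], [0.003, -0.0, -1.0]]
contact_force: [0.3, 0.6, 5.5]
width: 0.0125
```

>>> arm_command:
  slide:
    - [0, 0, -0.5]
    - [0, 0, -1.2]
    - [0, 0, -2.0]
    - [0, 0, -2.7]
    - [0, 0, -2.7]
  turn: [0, 0, 0, 0, 0]

```text
time: 30.8
eef_pos: [0.4243, 0.0522, 0.1361]
tool_rot: [[0.999, -0.035, 0.006], [-0.035, -0.999, 0.0], [0.006, -0.001, -1.0]]
contact_force: [-0.0, -0.5, -0.5]
width: 0.0123
```

Run:
```python
from bf import *
st();W=cam('wrist');save(W,'w29');go([.6316,.0441,.135],-3.05)
```

```text
t 30.8 p [0.4243 0.0522 0.1361] yawx -2.032458921106814 q [  2.4568 -22.516  104.3506   0.0004  97.8005  94.4893] F [-0.0264 -0.4775 -0.482 ] w 0.012292206273058371
slide [ 4.1681  0.0143 -0.0125]
turn 0.16968260012887507 alt -29.830317399871124
```

View pics/w29.png

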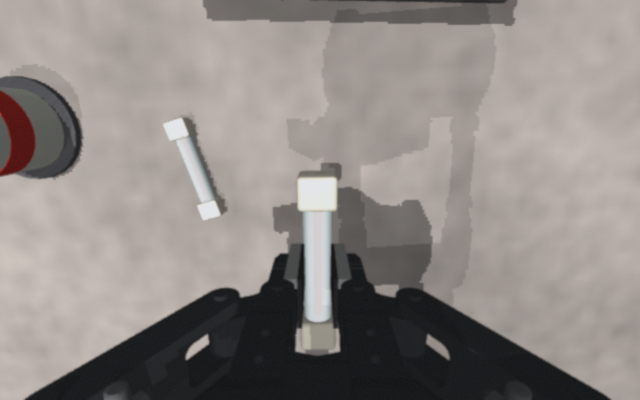

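>>> arm_command:
  slide:
    - [1.1, 0, 0]
    - [2.2, 0, 0]
    - [3.3, 0, 0]
    - [4.17, 0.01, 0]
    - [4.17, 0.01, 0]
  turn: [0, 0, 0.1, 0.17, 0.17]

```text
time: 31.48
eef_pos: [0.6315, 0.0439, 0.1272]
tool_rot: [[0.999, -0.054, -0.007], [-0.054, -0.999, -0.0], [-0.007, 0.001, -1.0]]
contact_force: [-0.8, 0.1, -1.2]
width: 0.0125
```

>>> arm_command:
  slide:
    - [0, 0, 0]
    - [0, 0, 0]
    - [0, 0, 0]
  turn: [0, 0, 0]

```text
time: 31.85
eef_pos: [0.6305, 0.0444, 0.1336]
tool_rot: [[0.999, -0.053, 0.001], [-0.053, -0.999, 0.0], [0.001, -0.0, -1.0]]
contact_force: [-0.1, -0.3, -0.4]
width: 0.0124
```

Run:
```python
from bf import *
st();W=cam('wrist');save(W,'w30',crop=(170,110,440,310),scale=2.9);go([.6316,.0441,.076],-3.05)
```

```text
t 31.85 p [0.6305 0.0444 0.1336] yawx -3.0406839035904643 q [ 0.9426 10.106  74.2768  0.0021 95.5377 93.9835] F [-0.0555 -0.3409 -0.3935] w 0.012402715402327758
slide [0.0175 0.0045 1.1507]
turn 0.0016785299449916617 alt -29.998321470055007
```

View pics/w30.png

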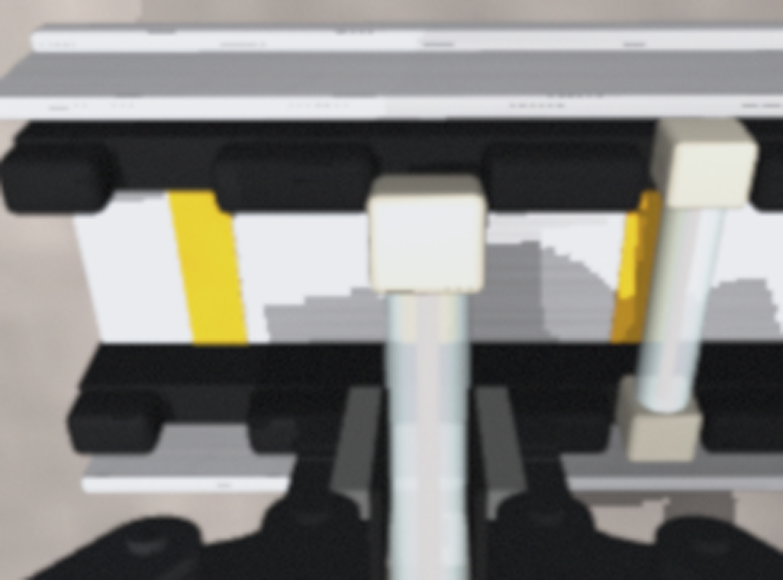

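>>> arm_command:
  slide:
    - [0.02, 0.01, 0.5]
    - [0.02, 0.01, 0.9]
    - [0.02, 0.01, 1.05]
    - [0.02, 0.01, 1.1]
    - [0.02, 0.01, 1.15]
  turn: [0, 0, 0, 0, 0]

```text
time: 32.52
eef_pos: [0.6325, 0.0437, 0.0759]
tool_rot: [[0.999, -0.053, 0.001], [-0.053, -0.999, 0.0], [0.001, -0.0, -1.0]]
contact_force: [-1.0, -0.2, -0.8]
width: 0.0124
```

>>> arm_command:
  slide:
    - [0, 0, 0.05]
    - [0, 0, 0.1]
    - [0, 0, 0.1]
  turn: [0, 0, 0]

```text
time: 32.9
eef_pos: [0.6325, 0.0438, 0.0715]
tool_rot: [[0.999, -0.053, 0.002], [-0.053, -0.999, 0.0], [0.002, -0.0, -1.0]]
contact_force: [-3.4, 0.6, 5.6]
width: 0.0124
```

>>> arm_command:
  slide:
    - [0, 0, 0.05]
    - [0, 0, 0.1]
    - [0, 0, 0.13]
  turn: [0, 0, 0]

```text
time: 33.28
eef_pos: [0.632, 0.0438, 0.0647]
tool_rot: [[0.999, -0.053, 0.001], [-0.053, -0.999, 0.0], [0.001, -0.0, -1.0]]
contact_force: [-3.4, 0.8, 6.1]
width: 0.0126
```

>>> arm_command:
  slide:
    - [0, 0, 0]
    - [0, 0, 0]
    - [0, 0, 0]
  turn: [0, 0, 0]
  gripper: 0.35

```text
time: 33.65
eef_pos: [0.6321, 0.0437, 0.0634]
tool_rot: [[0.999, -0.053, -0.0], [-0.053, -0.999, -0.0], [-0.0, 0.0, -1.0]]
contact_force: [-0.6, -0.2, 0.4]
width: 0.0299
```

>>> arm_command:
  slide:
    - [0, 0, -0.5]
    - [0, 0, -1.2]
    - [0, 0, -1.6]
    - [0, 0, -1.6]
  turn: [0, 0, 0, 0]

```text
time: 34.15
eef_pos: [0.633, 0.0437, 0.1457]
tool_rot: [[0.999, -0.053, 0.004], [-0.053, -0.999, 0.0], [0.004, -0.0, -1.0]]
contact_force: [0.1, 0.1, 0.3]
width: 0.0294
```

Run:
```python
from rack import *
st();W=cam('wrist');save(W,'w31');go([.4500,.1577,.12],14.3)
```

```text
t 34.15 p [0.633  0.0437 0.1457] yawx -3.055678052673428 q [ 0.8768 10.2336 72.9073 -0.0015 96.6349 93.9323] F [0.1103 0.0985 0.3177] w 0.02944969181576746
slide [-3.762  -2.0822  0.4697]
turn -2.89247943375103 alt 27.10752056624897
```

View pics/w31.png

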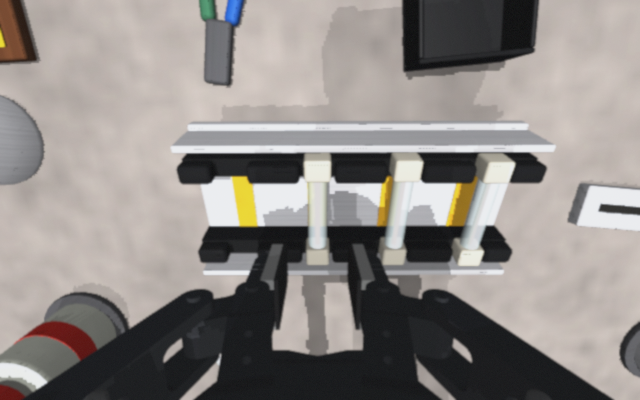

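Three in lanes. Fourth burner.

>>> arm_command:
  slide:
    - [-1.0, -0.5, 0]
    - [-2.0, -1.1, 0.2]
    - [-3.0, -1.7, 0.45]
    - [-3.76, -2.08, 0.45]
    - [-3.76, -2.08, 0.45]
  turn: [-0.7, -1.4, -2.1, -2.9, -2.9]
  gripper: 0.45

```text
time: 34.83
eef_pos: [0.4472, 0.1587, 0.1191]
tool_rot: [[0.968, 0.251, -0.003], [0.251, -0.968, -0.0], [-0.003, -0.0, -1.0]]
contact_force: [0.0, 0.2, 0.1]
width: 0.0388
```

>>> arm_command:
  slide:
    - [0, 0, 0]
    - [0, 0, 0]
  turn: [0, 0]

```text
time: 35.08
eef_pos: [0.4504, 0.157, 0.1205]
tool_rot: [[0.969, 0.246, -0.001], [0.246, -0.969, -0.0], [-0.001, 0.0, -1.0]]
contact_force: [-0.7, 0.1, -0.4]
width: 0.0385
```

Run:
```python
from bf import *
s=st();W,o=burners();save(W,'w32',[proj(W,list(b[1])+[.012]) for b in o])
b=min(o,key=lambda b:np.hypot(*(b[1]-s['eef_pos'][:2])))
go(list(b[1])+[-.003],b[3])
```

```text
t 35.075 p [0.4504 0.157  0.1205] yawx 14.258413594631344 q [ 15.1337 -13.7508  98.9636  -0.0139  94.8361  90.8741] F [-0.7323  0.0527 -0.4098] w 0.03845704580107561
0.77 [314.0934 194.8052] mid [0.4506 0.1593] len 0.0916 yaw 14.5
0.75 [566.8581  26.8675] mid [0.6235 0.0103] len 0.0477 yaw -28.3
0.5 [634.4382  68.1236] mid [ 0.6116 -0.0514] len 0.0238 yaw 20.9
slide [ 0.0166 -0.0435  2.4734]
turn -0.044495490945844075 alt 29.955504509054155
```

View pics/w32.png

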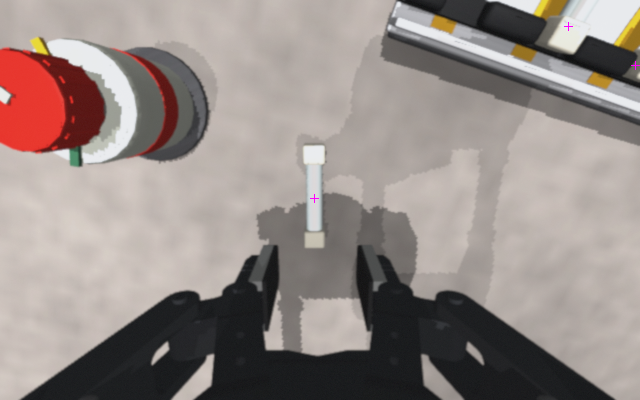

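>>> arm_command:
  slide:
    - [0.01, -0.04, 0.9]
    - [0.01, -0.04, 1.7]
    - [0.01, -0.04, 2.3]
    - [0.01, -0.04, 2.47]
    - [0.01, -0.04, 2.47]
  turn: [0, 0, 0, 0, 0]

```text
time: 35.8
eef_pos: [0.4501, 0.1594, -0.0023]
tool_rot: [[0.969, 0.247, -0.0], [0.247, -0.969, -0.0], [-0.0, 0.0, -1.0]]
contact_force: [1.2, 0.5, 0.3]
width: 0.0385
```

>>> arm_command:
  slide:
    - [0, 0, 0]
    - [0, 0, 0]
    - [0, 0, 0]
    - [0, 0, 0]
    - [0, 0, 0]
  turn: [0, 0, 0, 0, 0]
  gripper: 0
  grip_force: 30

```text
time: 36.42
eef_pos: [0.4511, 0.1599, -0.0005]
tool_rot: [[0.969, 0.248, 0.003], [0.248, -0.969, 0.001], [0.004, 0.0, -1.0]]
contact_force: [-0.5, -0.3, 5.7]
width: 0.0127
```

>>> arm_command:
  slide:
    - [0, 0, -0.5]
    - [0, 0, -1.2]
    - [0, 0, -2.0]
    - [0, 0, -2.7]
    - [0, 0, -2.7]
  turn: [0, 0, 0, 0, 0]

```text
time: 37.05
eef_pos: [0.4514, 0.1602, 0.1364]
tool_rot: [[0.969, 0.248, 0.006], [0.248, -0.969, 0.002], [0.007, -0.0, -1.0]]
contact_force: [1.3, -0.2, -1.4]
width: 0.0122
```

Run:
```python
from bf import *
st();W=cam('wrist');save(W,'w33');go([.6347,.104,.135],-3.05)
```

```text
t 37.05 p [0.4514 0.1602 0.1364] yawx 14.355153105941781 q [ 15.4628 -14.0398  97.5973   0.0037  96.0623  91.108 ] F [ 1.2553 -0.1716 -1.3574] w 0.012183527423265068
slide [ 3.2927  1.9953 -0.0116]
turn 2.899893434993075 alt -27.100106565006925
```

View pics/w33.png

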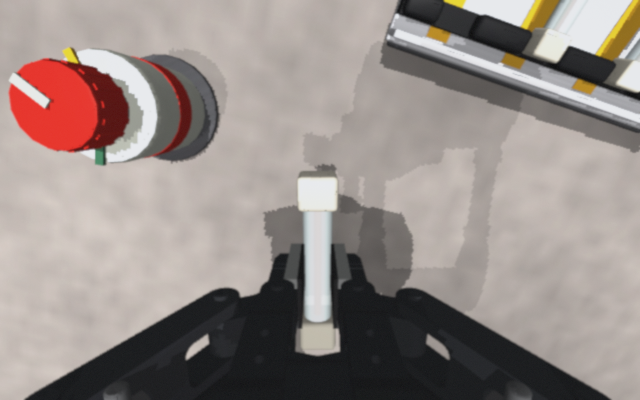

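>>> arm_command:
  slide:
    - [0.8, 0.5, 0]
    - [1.6, 1, 0]
    - [2.5, 1.5, 0]
    - [3.29, 2.0, 0]
    - [3.29, 2.0, 0]
  turn: [0.7, 1.4, 2.1, 2.9, 2.9]

```text
time: 37.72
eef_pos: [0.6346, 0.1019, 0.1275]
tool_rot: [[0.998, -0.056, -0.007], [-0.056, -0.998, -0.001], [-0.007, 0.001, -1.0]]
contact_force: [-1.0, -0.0, -0.6]
width: 0.0124
```

>>> arm_command:
  slide:
    - [0, 0, 0]
    - [0, 0, 0]
    - [0, 0, 0]
  turn: [0, 0, 0]

```text
time: 38.1
eef_pos: [0.6334, 0.104, 0.1334]
tool_rot: [[0.999, -0.052, 0.001], [-0.052, -0.999, 0.0], [0.001, -0.0, -1.0]]
contact_force: [-0.2, 0.3, -0.9]
width: 0.0128
```

Run:
```python
from bf import *
st();W=cam('wrist');save(W,'w34',crop=(170,110,440,310),scale=2.9);go([.6347,.104,.076],-3.05)
```

```text
t 38.1 p [0.6334 0.104  0.1334] yawx -2.995609280132432 q [ 6.2904 11.6346 72.5721  0.0023 95.7285 99.2862] F [-0.1607  0.2848 -0.8625] w 0.012777628459210714
slide [ 0.0224 -0.001   1.1482]
turn 0.00804390141125566 alt -29.991956098588744
```

View pics/w34.png

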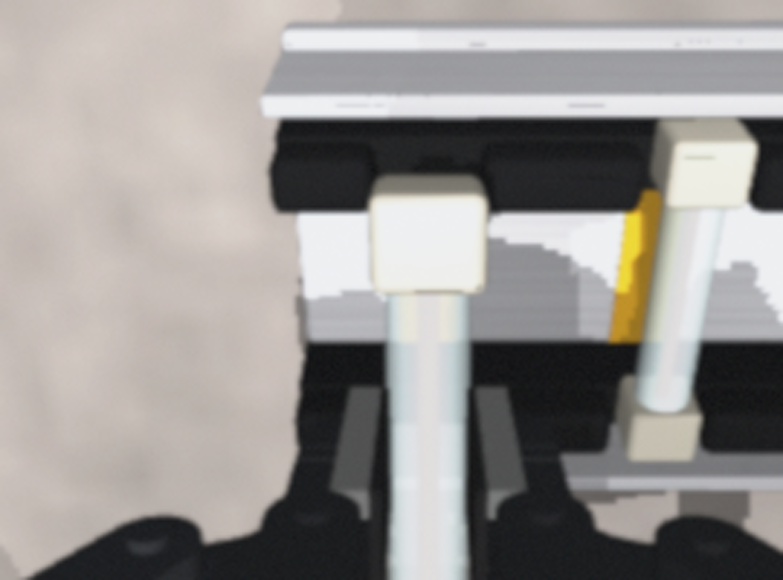

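>>> arm_command:
  slide:
    - [0.02, 0, 0.5]
    - [0.02, 0, 0.9]
    - [0.02, 0, 1.05]
    - [0.02, 0, 1.1]
    - [0.02, 0, 1.15]
  turn: [0, 0, 0, 0, 0]

```text
time: 38.78
eef_pos: [0.6354, 0.1035, 0.0759]
tool_rot: [[0.999, -0.053, 0.001], [-0.053, -0.999, 0.0], [0.001, -0.0, -1.0]]
contact_force: [-0.6, 0.7, 0.3]
width: 0.0124
```

>>> arm_command:
  slide:
    - [0, 0, 0.05]
    - [0, 0, 0.1]
    - [0, 0, 0.1]
  turn: [0, 0, 0]

```text
time: 39.15
eef_pos: [0.6354, 0.1036, 0.0715]
tool_rot: [[0.999, -0.053, 0.002], [-0.053, -0.999, 0.0], [0.002, -0.0, -1.0]]
contact_force: [-2.8, 0.0, 4.6]
width: 0.0126
```

>>> arm_command:
  slide:
    - [0, 0, 0.05]
    - [0, 0, 0.1]
    - [0, 0, 0.13]
  turn: [0, 0, 0]

```text
time: 39.52
eef_pos: [0.635, 0.1036, 0.0646]
tool_rot: [[0.999, -0.053, 0.001], [-0.053, -0.999, 0.0], [0.0, -0.0, -1.0]]
contact_force: [-3.7, 0.0, 5.7]
width: 0.0128
```

>>> arm_command:
  slide:
    - [0, 0, 0]
    - [0, 0, 0]
    - [0, 0, 0]
  turn: [0, 0, 0]
  gripper: 0.35

```text
time: 39.9
eef_pos: [0.635, 0.1034, 0.0633]
tool_rot: [[0.999, -0.053, -0.0], [-0.053, -0.999, -0.0], [-0.0, 0.0, -1.0]]
contact_force: [0.7, 0.2, -0.2]
width: 0.03
```

>>> arm_command:
  slide:
    - [0, 0, -0.5]
    - [0, 0, -1.2]
    - [0, 0, -2.0]
    - [0, 0, -2.2]
  turn: [0, 0, 0, 0]

```text
time: 40.4
eef_pos: [0.6363, 0.1036, 0.1775]
tool_rot: [[0.999, -0.053, 0.006], [-0.053, -0.999, 0.001], [0.006, -0.001, -1.0]]
contact_force: [-0.5, 0.7, 0.2]
width: 0.03
```

Run:
```python
from rack import *
st();W=cam('wrist');save(W,'w35');S=cam('scene');save(S,'s35',crop=(230,100,360,260),scale=4.5)
```

```text
t 40.4 p [0.6363 0.1036 0.1775] yawx -3.058071738586998 q [ 6.221  11.5874 68.1692 -0.0017 99.9003 99.2786] F [-0.5365  0.6521  0.2202] w 0.029960120230599394
```

View pics/w35.png

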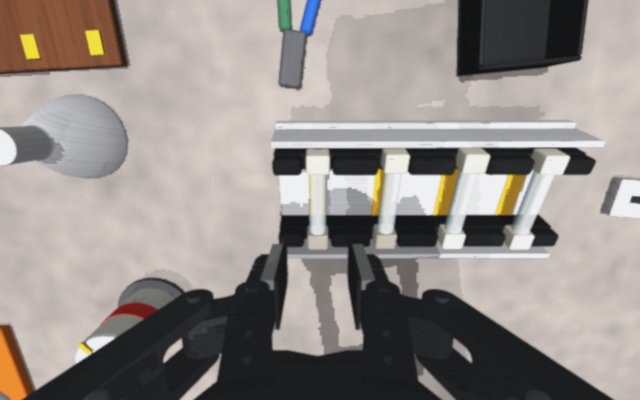

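View pics/s35.png

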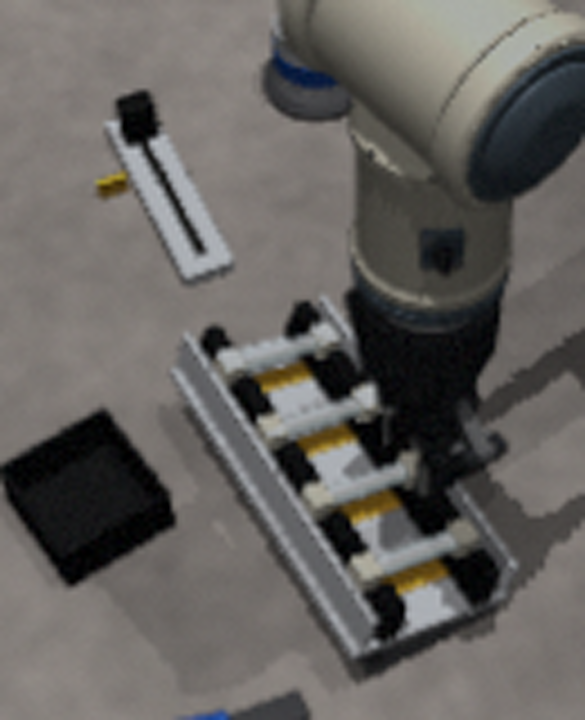

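Run:
```python
from h import *
go([.585,-.32,.18],-8)
```

```text
slide [-0.5582  8.5119 -0.1083]
turn 0.8239555438618709 alt -29.17604445613813
```

>>> arm_command:
  slide:
    - [-0.1, 1.2, 0]
    - [-0.2, 2.4, 0]
    - [-0.3, 3.6, 0]
    - [-0.4, 4.8, 0]
    - [-0.5, 6, 0]
  turn: [0, 0.2, 0.4, 0.6, 0.8]
  gripper: 0.6

```text
time: 41.12
eef_pos: [0.5928, -0.1963, 0.1707]
tool_rot: [[0.991, -0.137, -0.003], [-0.137, -0.991, 0.001], [-0.004, -0.001, -1.0]]
contact_force: [1.4, -0.7, -0.6]
width: 0.0513
```

>>> arm_command:
  slide:
    - [0.2, 1.2, 0]
    - [0.2, 2.5, 0]
    - [0.2, 2.5, 0]
    - [0.2, 2.5, 0]
  turn: [0, 0, 0, 0]

```text
time: 41.62
eef_pos: [0.5863, -0.3197, 0.1712]
tool_rot: [[0.991, -0.137, -0.003], [-0.137, -0.991, 0.002], [-0.003, -0.002, -1.0]]
contact_force: [-0.6, 0.8, -0.1]
width: 0.0516
```

Run:
```python
from h import *
st();W=cam('wrist');save(W,'w36')
```

```text
t 41.625 p [ 0.5863 -0.3197  0.1712] yawx -7.900841240990495 q [-31.5389  15.7702  63.9675   0.034  100.4606  66.3682] F [-0.5565  0.7807 -0.0758] w 0.05158200148838582
```

View pics/w36.png

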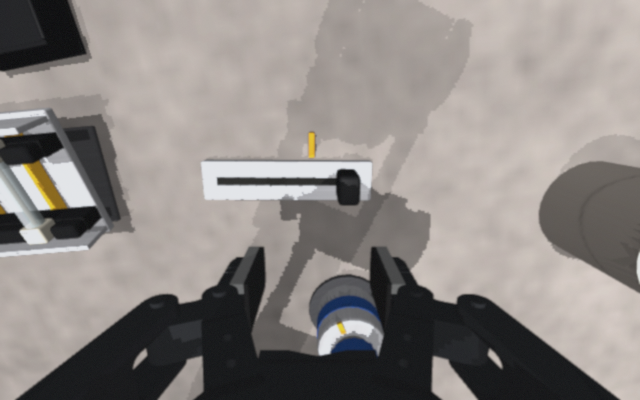

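Run:
```python
from h import *
W=cam('wrist');save(W,'w37',crop=(190,120,390,220),scale=4)
T=cam('top');save(T,'t37',crop=(380,150,480,230),scale=7)
```

```text
(no output)
```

View pics/w37.png

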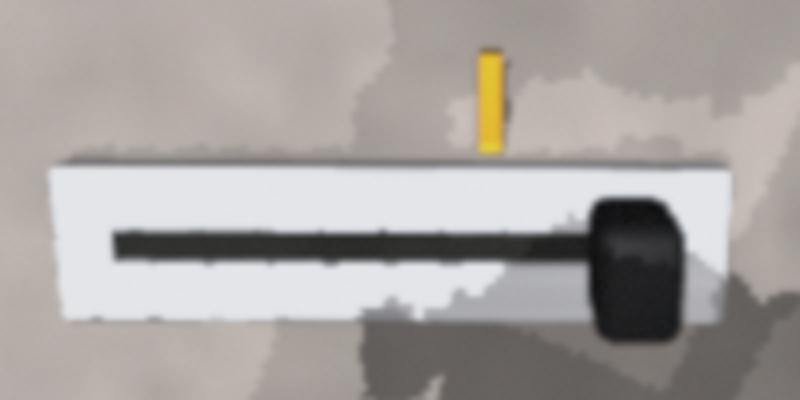

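View pics/t37.png

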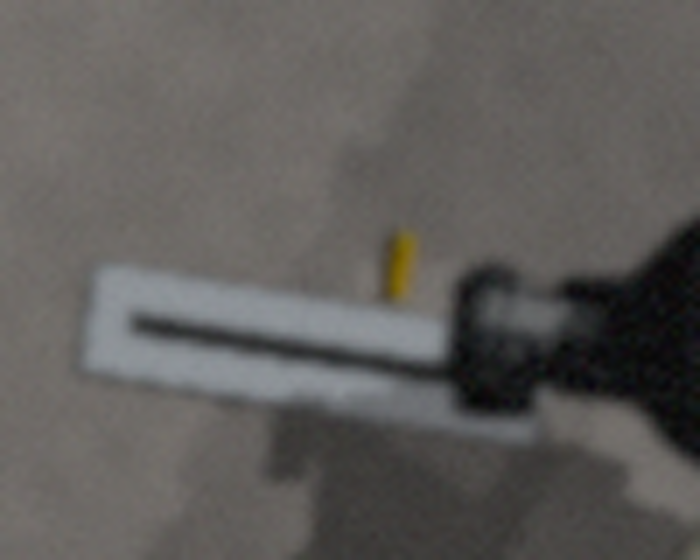

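Run:
```python
from h import *
s=st();W=cam('wrist');P=lambda a:np.array(a)/4+[190,120]
R=s['tool_rot']
# track yaw
a=plane(W,P((52,168)),.014);b=plane(W,P((730,170)),.014);d=a-b;print('track',a,b,np.linalg.norm(d),np.degrees(np.arctan2(d[1],d[0]))-90)
u=d[:2]/np.linalg.norm(d[:2])
m=plane(W,P((490,62)),.018); m2=plane(W,P((490,148)),.016); g=plane(W,P((637,270)),.054)
print('mark',m,m2,'grip',g)
print('along track: mark',(m[:2]-b[:2])@u,(m2[:2]-b[:2])@u,'grip',(g[:2]-b[:2])@u,'u',u)
go([g[0],g[1],.05],np.degrees(np.arctan2(d[1],d[0]))-90)
```

```text
t 41.775 p [ 0.5872 -0.3183  0.173 ] yawx -7.742329124524565 q [-31.3903  15.6567  63.9193   0.0192 100.4774  66.3555] F [ 0.9111 -0.6376  0.473 ] w 0.051042239576278736
track [ 0.6254 -0.2103  0.014 ] [ 0.6025 -0.3758  0.014 ] 0.1670905401598189 -7.902065349134233
mark [ 0.6365 -0.3209  0.018 ] [ 0.616 -0.318  0.016] grip [ 0.5904 -0.3475  0.054 ]
along track: mark 0.059050111049894924 0.059106766170119306 grip 0.026314537300788806 u [0.1375 0.9905]
slide [0.141  0.5703 2.4674]
turn 0.028188138637891786 alt -29.97181186136211
```

>>> arm_command:
  slide:
    - [0.14, 0.57, 0]
    - [0.14, 0.57, 0.8]
    - [0.14, 0.57, 1.6]
    - [0.14, 0.57, 2.0]
    - [0.14, 0.57, 2.0]
  turn: [0, 0, 0, 0, 0]

```text
time: 42.45
eef_pos: [0.5894, -0.3479, 0.0719]
tool_rot: [[0.991, -0.136, -0.003], [-0.136, -0.991, 0.002], [-0.003, -0.001, -1.0]]
contact_force: [-0.4, -0.4, 0.2]
width: 0.0512
```

Run:
```python
from h import *
s=st();W=cam('wrist');save(W,'w38')
```

```text
t 42.45 p [ 0.5894 -0.3479  0.0719] yawx -7.789292984754672 q [-33.3989  19.5529  69.5065  -0.0002  91.1279  64.3905] F [-0.4021 -0.3974  0.2407] w 0.051195586569051654
```

View pics/w38.png

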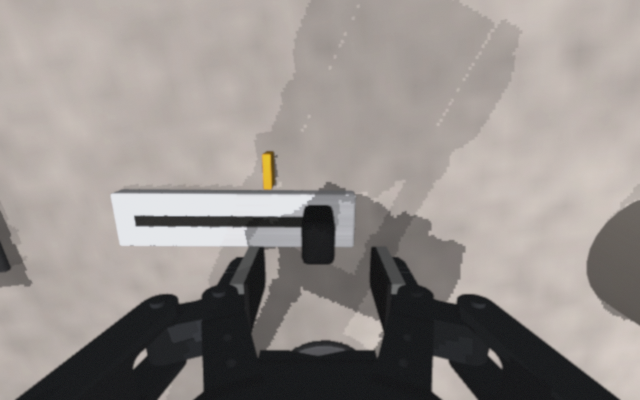

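Run:
```python
from h import *
s=st();W=cam('wrist');R=s['tool_rot'];save(W,'w39',crop=(100,140,370,270),scale=2.9)
for p,z in (((268.5,160),.018),((268.5,185),.016),((318.5,235),.054)):
    X=plane(W,p,z);print(X,(R.T@(X-s['eef_pos'])))
```

```text
t 42.5 p [ 0.5902 -0.3486  0.0742] yawx -7.804710881508208 q [-33.4137  19.4793  69.3657  -0.0014  91.1474  64.391 ] F [-0.1846  0.6578  0.406 ] w 0.050947577114740905
[ 0.6349 -0.323   0.018 ] [ 0.0408 -0.0315  0.0562]
[ 0.6179 -0.3196  0.016 ] [ 0.0235 -0.0325  0.0582]
[ 0.5926 -0.3502  0.054 ] [0.0026 0.0012 0.0202]
```

View pics/w39.png

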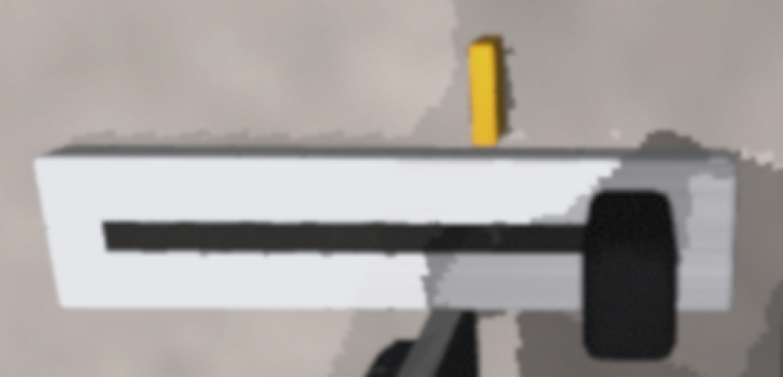

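>>> arm_command:
  slide:
    - [0.02, 0, 0.4]
    - [0.02, 0, 0.8]
    - [0.02, 0, 1.0]
    - [0.02, 0, 1.0]
  turn: [0, 0, 0, 0]

```text
time: 43.05
eef_pos: [0.59, -0.3488, 0.0214]
tool_rot: [[0.991, -0.137, -0.003], [-0.137, -0.991, 0.002], [-0.003, -0.001, -1.0]]
contact_force: [0.2, 0.4, 0.7]
width: 0.0513
```

>>> arm_command:
  slide:
    - [0, 0, 0]
    - [0, 0, 0]
    - [0, 0, 0]
    - [0, 0, 0]
    - [0, 0, 0]
  turn: [0, 0, 0, 0, 0]
  gripper: 0
  grip_force: 30

```text
time: 43.68
eef_pos: [0.5914, -0.3496, 0.0248]
tool_rot: [[0.991, -0.137, 0.002], [-0.137, -0.991, -0.001], [0.002, 0.001, -1.0]]
contact_force: [-1.0, 0.8, 5.4]
width: 0.019
```

>>> arm_command:
  slide:
    - [0, -0.2, 0]
    - [0, -0.4, 0]
    - [0, -0.6, 0]
    - [0, -0.66, 0]
    - [0, -0.66, 0]
  turn: [0, 0, 0, 0, 0]

```text
time: 44.3
eef_pos: [0.5961, -0.3164, 0.0247]
tool_rot: [[0.991, -0.136, 0.002], [-0.136, -0.991, -0.001], [0.002, 0.001, -1.0]]
contact_force: [0.2, 0.8, 5.9]
width: 0.0191
```

Run:
```python
from h import *
s=st();W=cam('wrist');R=s['tool_rot'];save(W,'w40',crop=(180,120,450,300),scale=2.9)
```

```text
t 44.3 p [ 0.5961 -0.3164  0.0247] yawx -7.828883286448331 q [-30.8498  19.2599  74.7304   0.0066  85.8948  66.9786] F [0.1682 0.798  5.925 ] w 0.01905911570091392
```

View pics/w40.png

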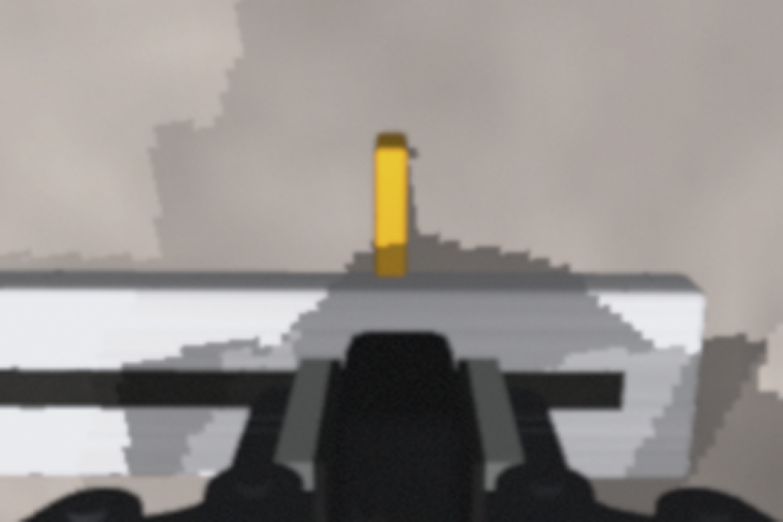

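>>> arm_command:
  slide:
    - [0, -0.03, 0]
    - [0, -0.03, 0]
  turn: [0, 0]

```text
time: 44.6
eef_pos: [0.5962, -0.3155, 0.0248]
tool_rot: [[0.991, -0.137, 0.002], [-0.137, -0.991, -0.002], [0.002, 0.001, -1.0]]
contact_force: [0.6, -1.0, 5.7]
width: 0.0193
```

>>> arm_command:
  slide:
    - [0, 0, 0]
    - [0, 0, 0]
    - [0, 0, 0]
    - [0, 0, 0]
  turn: [0, 0, 0, 0]
  gripper: 0.5

```text
time: 45.1
eef_pos: [0.5954, -0.315, 0.0232]
tool_rot: [[0.991, -0.137, -0.001], [-0.137, -0.991, 0.0], [-0.001, -0.0, -1.0]]
contact_force: [-1.2, -1.2, 0.4]
width: 0.0428
```

>>> arm_command:
  slide:
    - [0, 0, -0.5]
    - [0, 0, -1.2]
    - [0, 0, -2.0]
    - [0, 0, -2.8]
    - [0, 0, -3]
  turn: [0, 0, 0, 0, 0]

```text
time: 45.72
eef_pos: [0.5967, -0.3158, 0.1778]
tool_rot: [[0.991, -0.137, 0.005], [-0.137, -0.991, -0.003], [0.006, 0.002, -1.0]]
contact_force: [0.3, 0.5, 0.3]
width: 0.0428
```

Run:
```python
from h import *
s=st();W=cam('wrist');R=s['tool_rot'];save(W,'w41',crop=(180,110,450,290),scale=2.9)
T=cam('top');save(T,'t41',crop=(130,140,480,300),scale=2.2)
```

```text
t 45.725 p [ 0.5967 -0.3158  0.1778] yawx -7.85458100851885 q [-30.7763  16.4187  62.536    0.0001 100.6879  67.0787] F [0.3271 0.4931 0.3412] w 0.042832582413840165
```

View pics/w41.png

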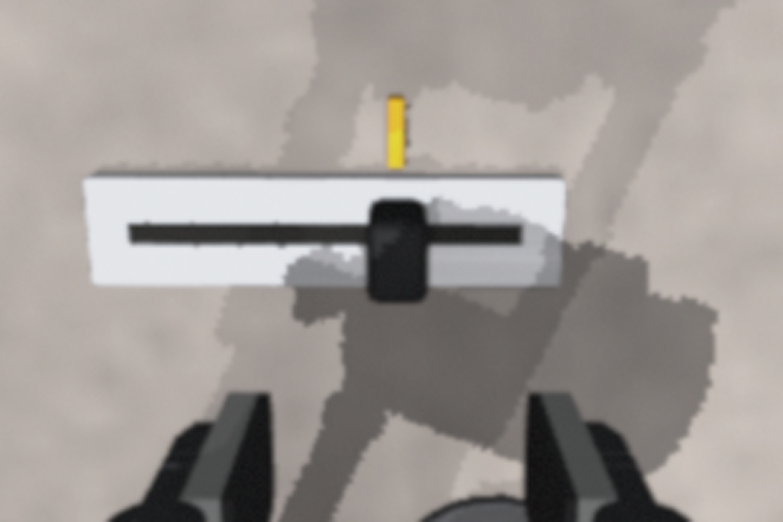

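View pics/t41.png

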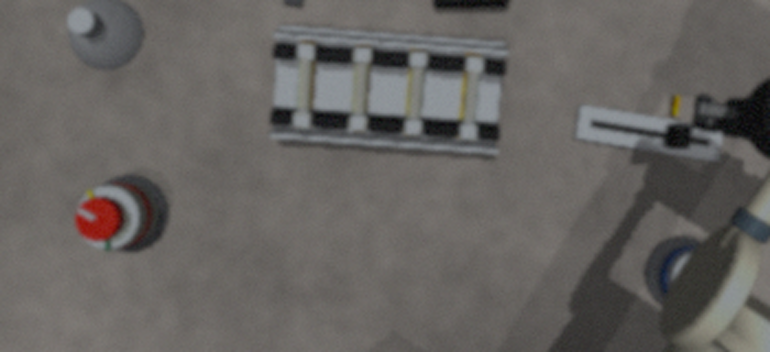

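Run:
```python
from h import *
go([.485,.3,.26],38)
```

```text
slide [ -3.878  -11.8874  -1.7235]
turn -7.642415057997899 alt 22.357584942002102
```

>>> arm_command:
  slide:
    - [-0.3, -1.2, -0.7]
    - [-0.7, -2.4, -1.4]
    - [-1.1, -3.6, -1.7]
    - [-1.5, -4.8, -1.7]
    - [-1.9, -6, -1.7]
  turn: [0, 0, 0, 0, 0]
  gripper: 0.8

```text
time: 46.45
eef_pos: [0.5454, -0.0239, 0.2561]
tool_rot: [[0.991, -0.137, -0.003], [-0.137, -0.991, 0.0], [-0.003, -0.0, -1.0]]
contact_force: [1.4, 1.4, 0.7]
width: 0.0684
```

>>> arm_command:
  slide:
    - [-0.4, -1.2, 0]
    - [-0.8, -2.4, 0]
    - [-1.2, -3.6, 0]
    - [-1.6, -4.8, 0]
    - [-1.98, -5.89, 0]
  turn: [-1.5, -3, -4.5, -6, -7.6]

```text
time: 47.08
eef_pos: [0.4874, 0.2813, 0.2554]
tool_rot: [[0.787, 0.617, -0.003], [0.617, -0.787, -0.002], [-0.004, -0.001, -1.0]]
contact_force: [0.7, -0.4, 0.2]
width: 0.0684
```

>>> arm_command:
  slide:
    - [0, 0, 0]
    - [0, 0, 0]
  turn: [0, 0]

```text
time: 47.32
eef_pos: [0.4883, 0.2792, 0.2562]
tool_rot: [[0.791, 0.612, -0.003], [0.612, -0.791, -0.002], [-0.003, 0.0, -1.0]]
contact_force: [1.0, 1.2, -0.4]
width: 0.0684
```

Run:
```python
from h import *
s=st();W=cam('wrist');c=proj(W,[.49,.3025,.126]);print(c);save(W,'w42',[c]);
```

```text
t 47.325 p [0.4883 0.2792 0.2562] yawx 37.702929097185375 q [ 26.3148   0.106   72.4403  -0.039  107.6376  78.6001] F [ 0.9817  1.2037 -0.4303] w 0.0684058692374252
[297.6081 174.793 ]
```

View pics/w42.png

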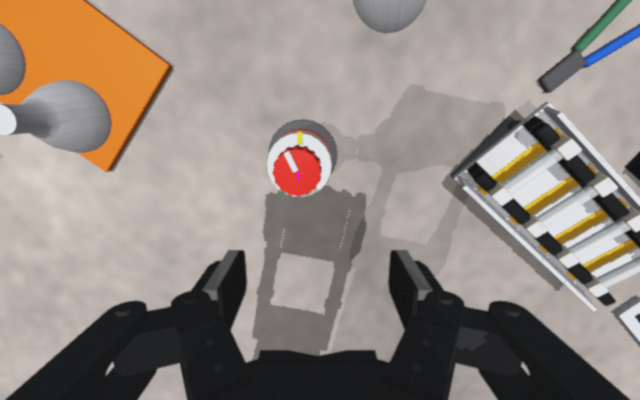

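Run:
```python
from h import *
s=st();W=cam('wrist');im=W['img'].astype(int)
m=((im[...,2]>150)&(im[...,1]<80)&(im[...,0]<80)).astype(np.uint8);n,l,stt,cc=cv2.connectedComponentsWithStats(m);i=1+np.argmax(stt[1:,4]);ys,xs=np.nonzero(l==i)
c,r=cv2.minEnclosingCircle(np.c_[xs,ys].astype(np.float32));print(c,r,plane(W,c,.122))
save(W,'w43',[c],crop=(250,110,350,210),scale=6)
X=plane(W,c,.122);go([X[0],X[1],.1],38)
```

```text
t 47.375 p [0.4886 0.2785 0.2567] yawx 37.63349280353014 q [ 26.2408   0.0706  72.4177  -0.0345 107.6458  78.5969] F [-0.4847 -0.0612  0.3465] w 0.06838003800671016
(296.2093811035156, 170.7279815673828) 23.944154739379883 [0.4918 0.3049 0.122 ]
slide [ 0.3776 -0.3866  3.1435]
turn -0.06681033906093603 alt 29.933189660939064
```

View pics/w43.png

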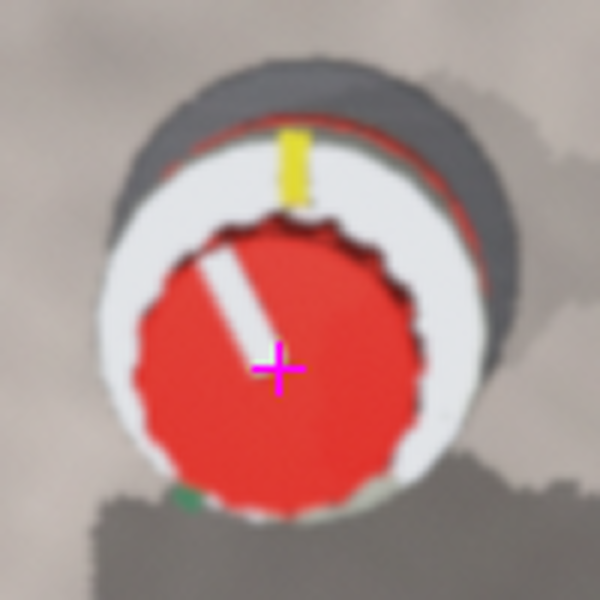

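>>> arm_command:
  slide:
    - [0.37, -0.38, 0.3]
    - [0.37, -0.38, 1.2]
    - [0.37, -0.38, 2.1]
    - [0.37, -0.38, 2.9]
    - [0.37, -0.38, 3.17]
  turn: [0, 0, 0, 0, 0]

```text
time: 48.05
eef_pos: [0.4908, 0.3037, 0.0964]
tool_rot: [[0.792, 0.61, -0.004], [0.61, -0.792, -0.003], [-0.005, -0.001, -1.0]]
contact_force: [-0.5, 0.4, 0.6]
width: 0.0688
```

>>> arm_command:
  slide:
    - [0, 0, 0]
    - [0, 0, 0]
    - [0, 0, 0]
    - [0, 0, 0]
    - [0, 0, 0]
  turn: [0, 0, 0, 0, 0]
  gripper: 0
  grip_force: 50

```text
time: 48.68
eef_pos: [0.4921, 0.3059, 0.1016]
tool_rot: [[0.791, 0.612, 0.002], [0.612, -0.791, 0.0], [0.002, 0.001, -1.0]]
contact_force: [-2.6, -3.1, 5.7]
width: 0.0419
```

Run:
```python
from h import *
s=st();W=cam('wrist');save(W,'w44',crop=(200,130,430,340),scale=2.8)
```

```text
t 48.675 p [0.4921 0.3059 0.1016] yawx 37.73502865807235 q [28.5262  2.5229 85.6634 -0.0378 91.692  80.7901] F [-2.6437 -3.0775  5.6669] w 0.04188916517821476
```

View pics/w44.png

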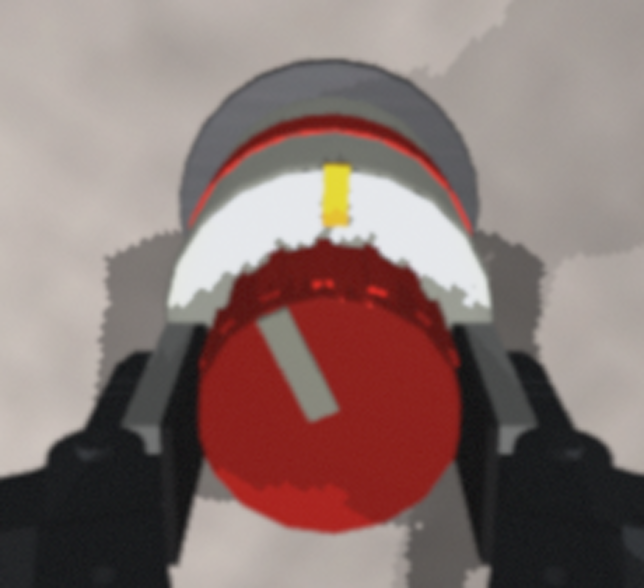

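>>> arm_command:
  slide:
    - [0, 0, 0]
    - [0, 0, 0]
    - [0, 0, 0]
    - [0, 0, 0]
    - [0, 0, 0]
  turn: [-1.6, -3.2, -4.8, -6.4, -8]

```text
time: 49.35
eef_pos: [0.4909, 0.3065, 0.1015]
tool_rot: [[0.068, 0.998, -0.0], [0.998, -0.068, 0.001], [0.001, -0.0, -1.0]]
contact_force: [-8.3, -2.1, 7.3]
width: 0.0424
```

>>> arm_command:
  slide:
    - [0, 0, 0]
    - [0, 0, 0]
    - [0, 0, 0]
    - [0, 0, 0]
    - [0, 0, 0]
  turn: [-1.6, -3.2, -4.8, -6.4, -8]

```text
time: 49.98
eef_pos: [0.4897, 0.3061, 0.1015]
tool_rot: [[-0.696, 0.718, -0.003], [0.718, 0.696, 0.0], [0.002, -0.002, -1.0]]
contact_force: [-12.6, -5.0, 10.2]
width: 0.0419
```

>>> arm_command:
  slide:
    - [0, 0, 0]
    - [0, 0, 0]
    - [0, 0, 0]
    - [0, 0, 0]
    - [0, 0, 0]
  turn: [-1.2, -2.4, -3.6, -4, -4]

```text
time: 50.6
eef_pos: [0.4893, 0.3056, 0.1015]
tool_rot: [[-0.926, 0.378, -0.004], [0.378, 0.926, -0.001], [0.003, -0.003, -1.0]]
contact_force: [-14.4, -6.6, 11.2]
width: 0.0422
```

Run:
```python
from h import *
s=st();print(s['torque']);W=cam('wrist');save(W,'w45',crop=(200,130,430,340),scale=2.8)
```

```text
t 50.6 p [0.4893 0.3056 0.1015] yawx 157.81944773618554 q [ 28.5722   2.4617  85.7316   0.0558  92.0379 -39.2456] F [-14.4463  -6.602   11.233 ] w 0.04216703135087768
[-1.0694  2.3035 -0.0107]
```

View pics/w45.png

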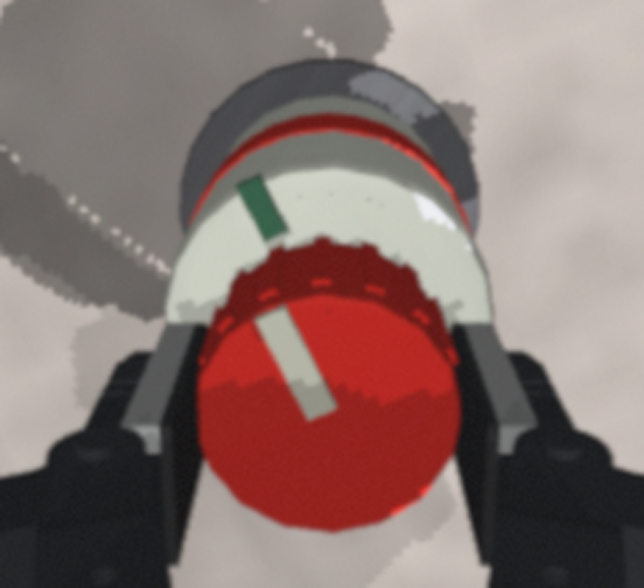

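>>> arm_command:
  slide:
    - [0, 0, 0]
    - [0, 0, 0]
    - [0, 0, 0]
    - [0, 0, 0]
  turn: [-0.7, -1.4, -1.4, -1.4]

```text
time: 51.15
eef_pos: [0.4916, 0.3048, 0.1015]
tool_rot: [[-0.971, 0.241, 0.001], [0.241, 0.971, -0.002], [-0.001, -0.001, -1.0]]
contact_force: [-6.2, -7.7, 7.6]
width: 0.0421
```

Run:
```python
from h import *
s=st();print(s['torque']);W=cam('wrist');save(W,'w46',crop=(200,130,430,340),scale=2.8)
```

```text
t 51.15 p [0.4916 0.3048 0.1015] yawx 166.06130243869083 q [ 28.4913   2.4983  85.6957  -0.1017  91.8104 -47.5732] F [-6.1881 -7.6764  7.6334] w 0.04214247858674582
[-1.1678  0.798  -0.4571]
```

View pics/w46.png

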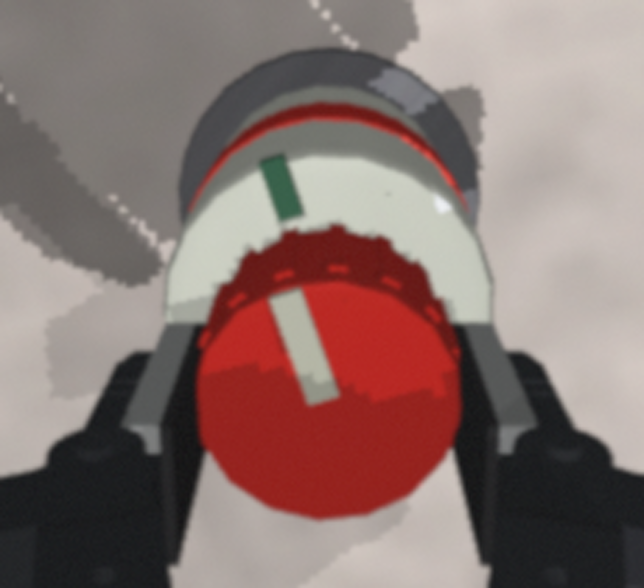

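>>> arm_command:
  slide:
    - [0, 0, 0]
    - [0, 0, 0]
    - [0, 0, 0]
    - [0, 0, 0]
    - [0, 0, 0]
  turn: [1.6, 3.2, 4.8, 6.4, 8]

```text
time: 51.82
eef_pos: [0.4912, 0.3042, 0.1014]
tool_rot: [[-0.466, 0.885, -0.0], [0.885, 0.466, -0.003], [-0.003, -0.002, -1.0]]
contact_force: [-8.2, -10.0, 8.3]
width: 0.0422
```

>>> arm_command:
  slide:
    - [0, 0, 0]
    - [0, 0, 0]
    - [0, 0, 0]
    - [0, 0, 0]
    - [0, 0, 0]
  turn: [1.6, 3.2, 4.8, 6.4, 8]

```text
time: 52.45
eef_pos: [0.4906, 0.3041, 0.1015]
tool_rot: [[0.345, 0.938, -0.002], [0.938, -0.345, -0.003], [-0.004, -0.0, -1.0]]
contact_force: [-9.5, -10.8, 10.9]
width: 0.0422
```

>>> arm_command:
  slide:
    - [0, 0, 0]
    - [0, 0, 0]
    - [0, 0, 0]
    - [0, 0, 0]
    - [0, 0, 0]
  turn: [1.6, 3.2, 4.8, 6.4, 8]

```text
time: 53.08
eef_pos: [0.49, 0.3046, 0.1014]
tool_rot: [[0.928, 0.372, -0.003], [0.372, -0.928, -0.003], [-0.004, 0.002, -1.0]]
contact_force: [-11.4, -8.0, 10.4]
width: 0.0422
```

>>> arm_command:
  slide:
    - [0, 0, 0]
    - [0, 0, 0]
    - [0, 0, 0]
  turn: [0.8, 1.2, 1.2]

```text
time: 53.45
eef_pos: [0.4906, 0.3048, 0.1015]
tool_rot: [[0.966, 0.258, -0.001], [0.258, -0.966, -0.002], [-0.002, 0.002, -1.0]]
contact_force: [-10.0, -7.6, 10.6]
width: 0.0421
```

Run:
```python
from h import *
s=st();print(s['torque']);W=cam('wrist');save(W,'w47',crop=(200,130,430,340),scale=2.8)
```

```text
t 53.45 p [0.4906 0.3048 0.1015] yawx 14.942518785023314 q [ 28.528    2.4802  85.7141  -0.0755  91.94   103.5829] F [-9.9698 -7.63   10.6329] w 0.04206560703471126
[-1.4695  1.5086  0.1795]
```

View pics/w47.png

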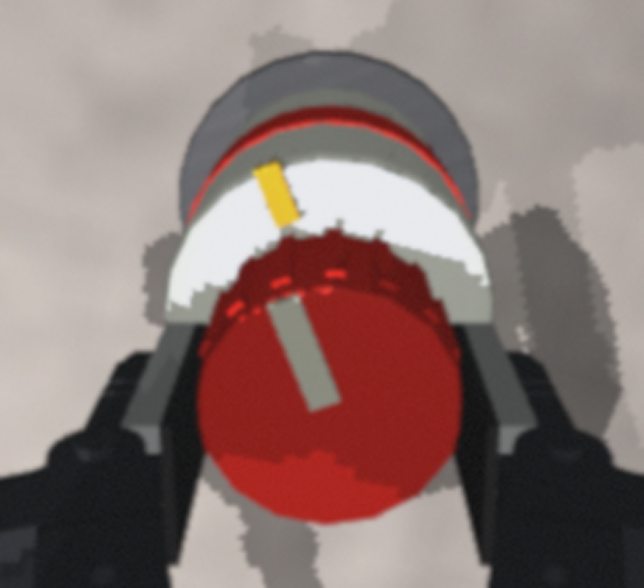

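>>> arm_command:
  slide:
    - [0, 0, 0]
    - [0, 0, 0]
    - [0, 0, 0]
  turn: [0.7, 1.2, 1.2]

```text
time: 53.88
eef_pos: [0.4933, 0.3052, 0.1016]
tool_rot: [[0.991, 0.133, 0.005], [0.133, -0.991, -0.001], [0.005, 0.001, -1.0]]
contact_force: [1.1, -4.7, 3.6]
width: 0.0424
```

Run:
```python
from h import *
s=st();print(s['torque']);W=cam('wrist');save(W,'w48',crop=(200,130,430,340),scale=2.8)
```

```text
t 53.875 p [0.4933 0.3052 0.1016] yawx 7.661319415059586 q [ 28.4812   2.5358  85.6496  -0.1603  91.5831 110.8153] F [ 1.079  -4.684   3.5937] w 0.04238553062251906
[-0.9223 -0.3686 -0.0232]
```

View pics/w48.png

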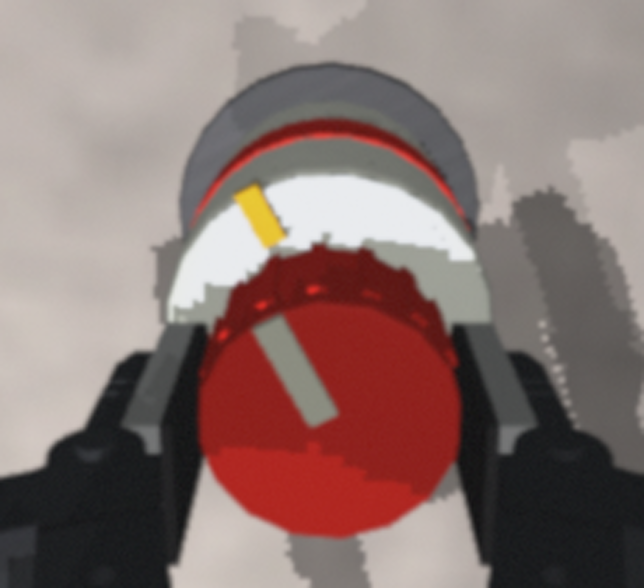

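>>> arm_command:
  slide:
    - [0, 0, 0]
    - [0, 0, 0]
    - [0, 0, 0]
  turn: [0, 0, 0]
  gripper: 0.8

```text
time: 54.3
eef_pos: [0.4914, 0.3062, 0.0996]
tool_rot: [[0.991, 0.135, -0.0], [0.135, -0.991, 0.0], [-0.0, -0.0, -1.0]]
contact_force: [0.6, -0.5, -0.2]
width: 0.0688
```

>>> arm_command:
  slide:
    - [0, 0, 0]
    - [0, 0, -0.8]
    - [0, 0, -1.8]
    - [0, 0, -2.8]
    - [0, 0, -3]
  turn: [0, 0, 0, 0, 0]

```text
time: 54.92
eef_pos: [0.4925, 0.3066, 0.2549]
tool_rot: [[0.991, 0.135, 0.007], [0.135, -0.991, 0.004], [0.007, -0.003, -1.0]]
contact_force: [0.7, -0.8, -0.6]
width: 0.0684
```

Run:
```python
from h import *
s=st();W=cam('wrist');c=proj(W,[.4915,.3045,.126]);x0,y0=int(c[0])-50,int(c[1])-50;print(c,x0,y0);save(W,'w49',crop=(x0,y0,x0+100,y0+100),scale=6)
go([.432,-.331,.25],-37)
```

```text
t 54.925 p [0.4925 0.3066 0.2549] yawx 7.752670817431014 q [ 28.5365   2.2155  70.4363   0.0049 106.8955 110.7847] F [ 0.6802 -0.8294 -0.6299] w 0.06842811802715605
[319.2139 194.941 ] 269 144
slide [-2.916  12.47    0.0309]
turn 7.458859247273911 alt -22.54114075272609
```

View pics/w49.png

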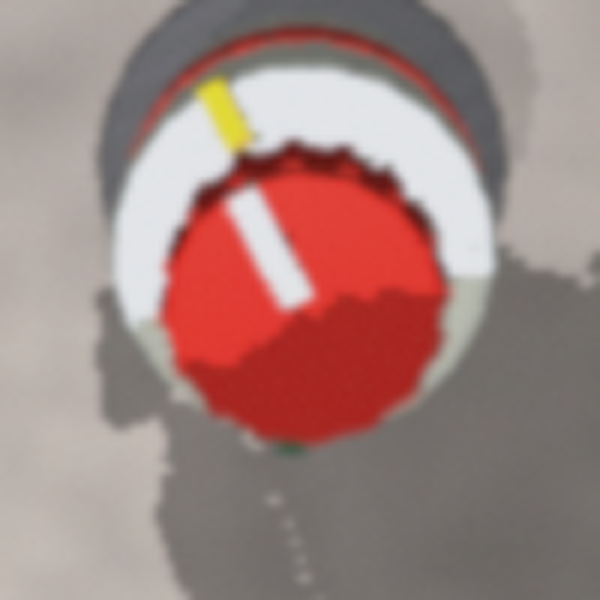

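>>> arm_command:
  slide:
    - [-0.3, 1.2, 0]
    - [-0.6, 2.4, 0]
    - [-0.8, 3.6, 0]
    - [-1.1, 4.8, 0]
    - [-1.4, 6, 0]
  turn: [0, 0, 0, 0, 0]

```text
time: 55.6
eef_pos: [0.4616, -0.0025, 0.2476]
tool_rot: [[0.991, 0.135, -0.003], [0.135, -0.991, 0.0], [-0.003, -0.001, -1.0]]
contact_force: [0.7, -0.1, 0.3]
width: 0.0686
```

>>> arm_command:
  slide:
    - [-0.3, 1.2, 0]
    - [-0.6, 2.4, 0]
    - [-0.9, 3.6, 0]
    - [-1.2, 4.8, 0]
    - [-1.5, 6, 0]
  turn: [1.3, 2.6, 3.9, 5.2, 6.4]

```text
time: 56.22
eef_pos: [0.4278, -0.3098, 0.2476]
tool_rot: [[0.858, -0.514, -0.002], [-0.514, -0.858, 0.002], [-0.002, -0.001, -1.0]]
contact_force: [1.7, 0.9, 0.3]
width: 0.0681
```

Run:
```python
from h import *
st();go([.433,-.332,.25],-31)
```

```text
t 56.225 p [ 0.4278 -0.3098  0.2476] yawx -30.89964950466671 q [-39.6117  -5.3483  78.601    0.0168 106.8918  81.2929] F [1.6744 0.9273 0.3053] w 0.06805165199477364
slide [ 0.3165  0.3276 -0.0486]
turn 0.01672508255554798 alt -29.98327491744445
```

>>> arm_command:
  slide:
    - [0.3, 0.25, 0]
    - [0.3, 0.25, 0]
    - [0.3, 0.25, 0]
  turn: [0, 0, 0]

```text
time: 56.6
eef_pos: [0.4351, -0.3256, 0.2486]
tool_rot: [[0.861, -0.509, -0.001], [-0.509, -0.861, 0.002], [-0.002, -0.001, -1.0]]
contact_force: [-0.7, -0.6, -0.5]
width: 0.0686
```

Run:
```python
from h import *
s=st();W=cam('wrist');im=W['img'].astype(int)
m=((im[...,0]>110)&(im[...,2]<80)).astype(np.uint8);n,l,stt,cc=cv2.connectedComponentsWithStats(m);i=1+np.argmax(stt[1:,4]);ys,xs=np.nonzero(l==i)
c,r=cv2.minEnclosingCircle(np.c_[xs,ys].astype(np.float32));print(c,r,plane(W,c,.102))
x0,y0=int(c[0])-50,int(c[1])-50
save(W,'w50',[c],crop=(x0,y0,x0+100,y0+100),scale=6)
go([.4325,-.332,.0785],-31)
```

```text
t 56.6 p [ 0.4351 -0.3256  0.2486] yawx -30.610015286732477 q [-40.4075  -3.0214  76.2828   0.0186 106.854   80.208 ] F [-0.6821 -0.614  -0.5091] w 0.06856283057584475
(324.0093688964844, 185.6912078857422) 23.127920150756836 [ 0.4336 -0.3328  0.102 ]
slide [0.0224 0.1425 3.4137]
turn 0.0701237770885778 alt -29.92987622291142
```

View pics/w50.png

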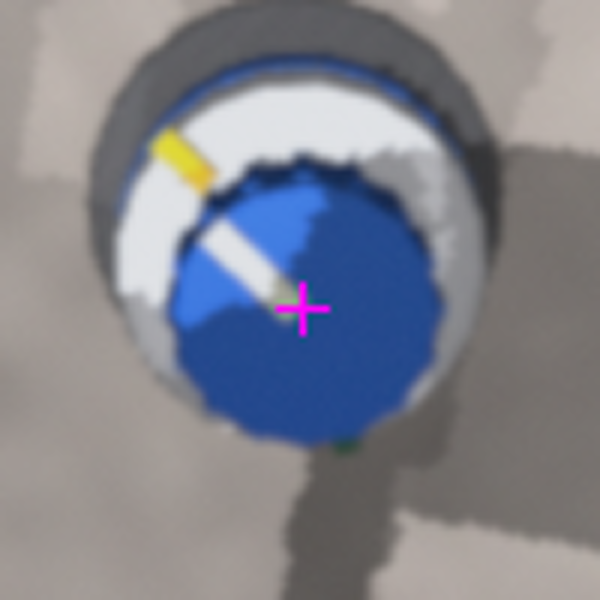

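>>> arm_command:
  slide:
    - [0.05, 0.14, 0.3]
    - [0.05, 0.14, 1.2]
    - [0.05, 0.14, 2.1]
    - [0.05, 0.14, 3.0]
    - [0.05, 0.14, 3.38]
  turn: [0, 0, 0, 0, 0]

```text
time: 57.28
eef_pos: [0.4323, -0.3322, 0.0767]
tool_rot: [[0.861, -0.509, -0.004], [-0.509, -0.861, 0.003], [-0.005, -0.001, -1.0]]
contact_force: [-0.4, 0.7, -0.9]
width: 0.0681
```

>>> arm_command:
  slide:
    - [0, 0, 0]
    - [0, 0, 0]
    - [0, 0, 0]
    - [0, 0, 0]
    - [0, 0, 0]
  turn: [0, 0, 0, 0, 0]
  gripper: 0
  grip_force: 50

```text
time: 57.9
eef_pos: [0.4343, -0.3333, 0.0819]
tool_rot: [[0.861, -0.509, 0.001], [-0.509, -0.861, 0.001], [0.001, -0.001, -1.0]]
contact_force: [-0.9, 5.4, -1.6]
width: 0.0417
```

>>> arm_command:
  slide:
    - [0, 0, 0]
    - [0, 0, 0]
    - [0, 0, 0]
    - [0, 0, 0]
    - [0, 0, 0]
  turn: [-1.6, -3.2, -4.8, -6.4, -8]

```text
time: 58.52
eef_pos: [0.4346, -0.3316, 0.0819]
tool_rot: [[0.952, 0.305, 0.001], [0.305, -0.952, 0.004], [0.002, -0.003, -1.0]]
contact_force: [-0.6, 12.4, 0.4]
width: 0.0423
```

>>> arm_command:
  slide:
    - [0, 0, 0]
    - [0, 0, 0]
    - [0, 0, 0]
    - [0, 0, 0]
    - [0, 0, 0]
  turn: [-1.6, -3.2, -4.8, -6.4, -8]

```text
time: 59.15
eef_pos: [0.4335, -0.3303, 0.0819]
tool_rot: [[0.411, 0.912, -0.002], [0.912, -0.411, 0.007], [0.006, -0.004, -1.0]]
contact_force: [-5.8, 17.1, 3.5]
width: 0.0417
```

>>> arm_command:
  slide:
    - [0, 0, 0]
    - [0, 0, 0]
    - [0, 0, 0]
    - [0, 0, 0]
    - [0, 0, 0]
  turn: [-1.6, -3.2, -4.8, -6.4, -8]

```text
time: 59.78
eef_pos: [0.4318, -0.3302, 0.0818]
tool_rot: [[-0.402, 0.916, -0.005], [0.915, 0.402, 0.008], [0.009, -0.002, -1.0]]
contact_force: [-13.0, 17.6, 6.7]
width: 0.0418
```

Run:
```python
from h import *
s=st();print(s['torque']);W=cam('wrist');save(W,'w51',crop=(200,130,430,340),scale=2.8)
```

```text
t 59.775 p [ 0.4318 -0.3302  0.0818] yawx 113.72094236763041 q [-41.072   -1.9171  92.1395   0.131   90.306  -64.7934] F [-13.0169  17.5884   6.7122] w 0.041823596418701876
[ 2.9936  2.0726 -0.1372]
```

View pics/w51.png

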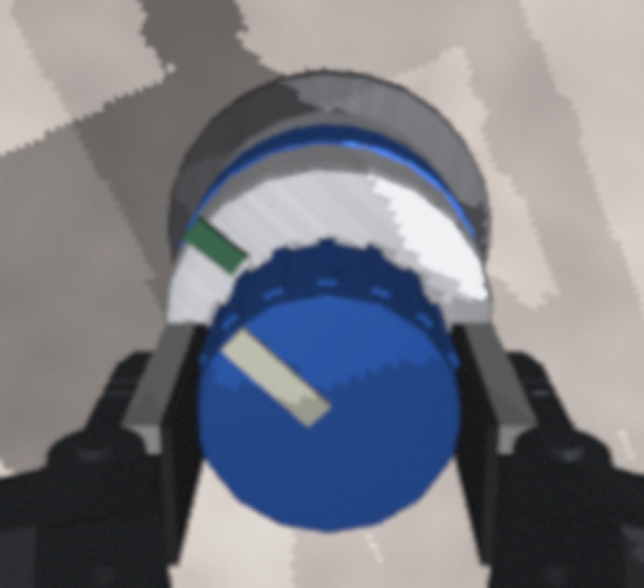

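>>> arm_command:
  slide:
    - [0, 0, 0]
    - [0, 0, 0]
    - [0, 0, 0]
    - [0, 0, 0]
  turn: [-0.6, -1.2, -1.8, -1.8]

```text
time: 60.32
eef_pos: [0.4327, -0.3322, 0.082]
tool_rot: [[-0.562, 0.827, -0.003], [0.827, 0.562, 0.003], [0.004, -0.0, -1.0]]
contact_force: [-8.3, 11.1, 2.6]
width: 0.0421
```

Run:
```python
from h import *
s=st();print(s['torque']);W=cam('wrist');save(W,'w52',crop=(200,130,430,340),scale=2.8)
```

```text
t 60.325 p [ 0.4327 -0.3322  0.082 ] yawx 124.21162238745315 q [-41.1161  -1.886   92.09     0.0363  90.0366 -75.3278] F [-8.2584 11.0849  2.5678] w 0.04208046849696348
[1.6247 1.2393 0.0391]
```

View pics/w52.png

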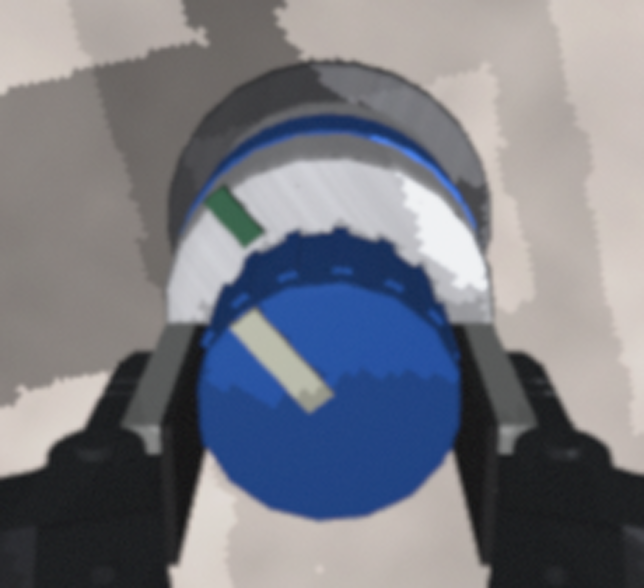

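>>> arm_command:
  slide:
    - [0, 0, 0]
    - [0, 0, 0]
    - [0, 0, 0]
  turn: [0, 0, 0]
  gripper: 0.8

```text
time: 60.75
eef_pos: [0.4343, -0.3345, 0.0818]
tool_rot: [[-0.561, 0.828, 0.002], [0.828, 0.561, -0.002], [-0.002, 0.0, -1.0]]
contact_force: [0.4, 0.1, -0.5]
width: 0.0685
```

>>> arm_command:
  slide:
    - [0, 0, 0]
    - [0, 0, -0.8]
    - [0, 0, -1.8]
    - [0, 0, -2.8]
    - [0, 0, -3.3]
  turn: [0, 0, 0, 0, 0]

```text
time: 61.38
eef_pos: [0.4343, -0.3344, 0.2497]
tool_rot: [[-0.561, 0.828, 0.004], [0.828, 0.561, -0.003], [-0.005, 0.001, -1.0]]
contact_force: [-0.5, 0.2, 0.3]
width: 0.0677
```

Run:
```python
from h import *
s=st();W=cam('wrist');c=proj(W,[.433,-.332,.106]);x0,y0=int(c[0])-50,int(c[1])-50;save(W,'w53',crop=(x0,y0,x0+100,y0+100),scale=6)
T=cam('top');save(T,'t53',crop=(130,60,480,300),scale=2.2)
S=cam('scene');save(S,'s53',crop=(220,80,440,280),scale=3)
```

```text
t 61.375 p [ 0.4343 -0.3344  0.2497] yawx 124.14073664169474 q [-41.1435  -2.6657  75.8338  -0.0068 106.5366 -75.2864] F [-0.523   0.1618  0.2698] w 0.06771273192690563
```

View pics/w53.png

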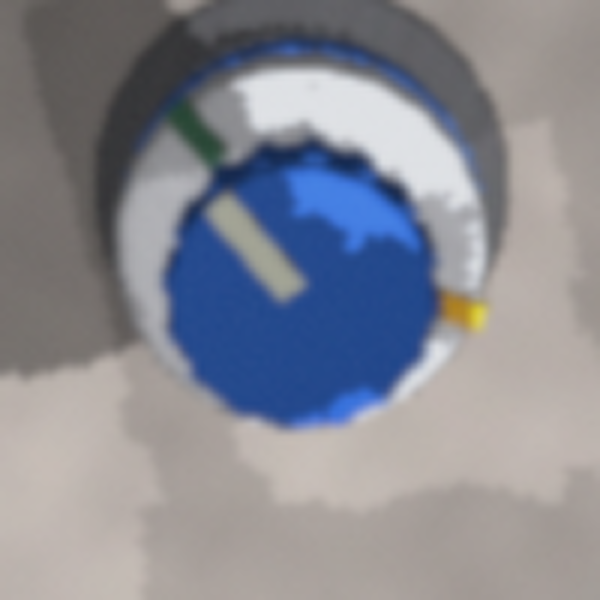

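View pics/t53.png

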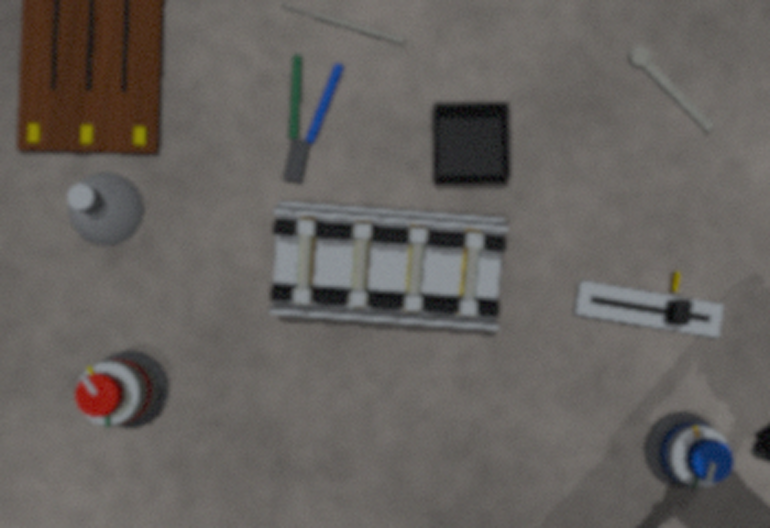

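View pics/s53.png

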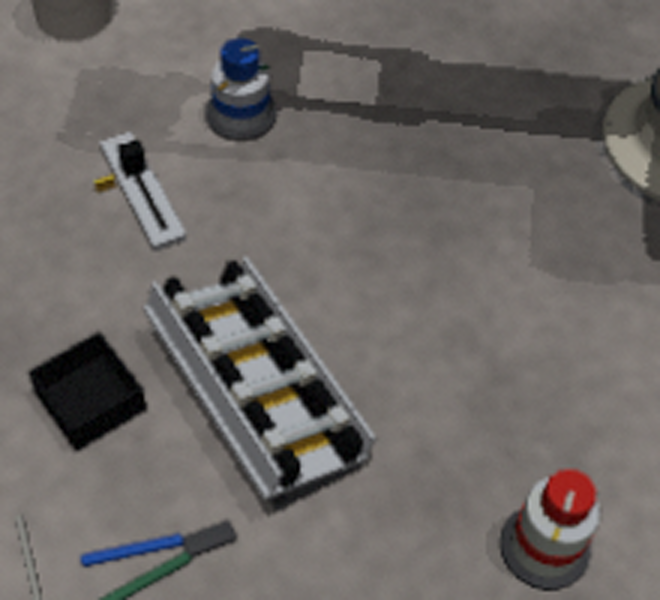

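Run:
```python
from h import *
print(arm.close_job());st()
```

```text
the job is handed in; nothing more can be done
None
the job is handed in; nothing more can be done
```

All six steps were carried out in the required order, and the job was handed in at about 61.5 s of the 210 s allowed. The hand-in reports no verdict.

1. **Blue cap shut:** I turned it shut with the gripper, and the bar lined up with the yellow tick to within about 1–2°.
2. **Burners:** All four were on the bench, and each now lies in its own lane. One was knocked about 3 cm before I reached it, so I located it again and picked it from its new place.
3. **Flow grip:** It sits about 0.6 mm from the yellow marker along the track, as seen by the wrist camera.
4. **Red cap:** I opened it until the grip slipped against its stop, then shut it the same way. The bar is parallel to the yellow tick.
5. **Blue cap opened:** The grip slipped at the stop, and the bar is about 2° off the green tick.

**Last checks:** The final top and scene pictures show the four burners seated in the notches of both rails, the grip at the marker, and the reflector, pliers and bin not visibly moved. The arm was clear of everything.

**Disagreements:**
- **Fingertips:** they stand about 25–30 mm farther back than the stated 19 mm ahead of the TCP. My first grasp of the blue cap and my first grasp of a burner closed on nothing. I measured the offset from pictures and contact, then grasped deeper.
- **Rack height:** it measured about 68 mm from a single view against the stated 74 mm. The contact forces while placing agreed with 74 mm.
- **Burner detection:** the network missed one burner in a wrist picture, so I located that one by eye in the image.

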